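# Fit the pinned cover on the flow-cell jig and latch it

## Robot

A 6-joint arm with a two-finger parallel gripper is mounted at the origin on a cart in front of the work surface, level with it; the furniture and walls round the work are solid. World frame = base frame: x ahead of the robot, y to its left, z up, the work surface at z = 0. Lengths are in m, angles in rad, forces in N, time in s.
With the tool pointing down it reaches from about 0.35 to 0.725 m from the base axis. Payload 6 kg.
Tool frame: the origin (TCP) lies midway between the tips of the shut fingers; the grasp point (between the pads) lies 19 mm behind it; y points along the fingers, z is the direction in which the jaws open and shut, and the axes are right-handed (so a half turn about y gives the same grasp; the last joint's range is limited). The gripper opens to 85 mm and grips with 20 to 120 N. Pads are 22 mm wide; open, the fingers measure 114 mm over their backs; the gripper's body (76 mm by 85 mm) begins 54 mm behind the grasp point. The pads swing forward as they close: fully open they stand 13 mm farther back than shut.
Start: joints at [-1.011, 0.04, 0.085, 0, -1.615, -0.334], TCP at [0.134, -0.585, 0.2] pointing down, gripper open.
Joint ranges: [-2.56, 2.56], [-1.29, 2.01], [-1.08, 1.49], [-3.29, 1.98], [-2.81, -0.18], [-2.99, 2.99]. Speed limits (rad/s): [2.57, 2.57, 3.01, 3.14, 3.14, 3.14].

## Interface

Orientations are given as [roll, pitch, yaw] about the fixed x, y, z axes, in that order (R = Rz(yaw) Ry(pitch) Rx(roll)).
In Python, from workcell import status, viewer, close_job gives the robot as it stands.
- The arm moves only by the tool arm_command, never from a script. Its argument "steps" is a list of rows, each an object of numbers: "fingers": the finger opening in mm, from 0 to 85.4; "dx", "dy", "dz": the shift along the tool's x, y, z in mm; "yaw": the turn about the tool's y in degrees. In form: [{"fingers": .., "dx": .., "dy": .., "dz": .., "yaw": ..}, ...]. A call has 1 to 10 rows; each row shifts and turns the pose as measured when the row begins, along the tool's axes as they then stand; what a row does not reach is not made up. A row lasts 1/8 s, in which the tool goes at most 62.5 mm and 10.7 degrees, less where a joint would pass 70% of its speed; a pose out of reach is approached as far as the arm can. A call with a gripper value outside its range is refused whole. The fingers move at their own pace and stop on an object; the grip force is fixed at half the most. Time passes only in rows, so rows that do not move let the fingers close. It gives the time, the measured TCP pose, the force and the opening at its end, in the units of the state.
- status.state(): the state, without advancing time (a new reading comes with each control period).
- viewer.grab_frame(name): name is "side" or "top" or "wrist"; returns a dict with "image" (400x640x3 uint8, blue, green, red), "K" (3x3 intrinsics, pixels), "world_from_camera" (4x4, takes a point from camera to world coordinates); the wrist camera has in their place "tool_from_camera" (4x4, takes a point from camera to tool coordinates, whose origin is the TCP and whose axes are the tool frame's). Camera axes: x right, y down, z forward; pixel columns grow to the right and rows downward; lengths in m; the calibration is good to about 2 mm. A picture is of the moment at which its call begins: read the wrist's pose just before it. There is no depth.
- close_job(): hands the job in, once; it reports no verdict.
The state is a dict: "time": time; "joint_pos": joint angles; "dq": joint speeds; "joint_torque": joint torques, N m; "eef_pos": TCP position; "tcp_rot": TCP orientation; "wrist_force": force on the tool from outside, world axes, zero at the start; "moment": the same for the moment, N m; "width": finger opening in m.
Only numpy, scipy, OpenCV 4.12 (cv2) and the standard library are available. Lean on these libraries where they do the work, as an engineer would, in place of code of your own. Each camera call takes 0.05 s, during which the arm holds its last target.

## Task

Fit the loose metal cover plate onto the flow-cell jig: the jig's two upright pins go through the plate's two round holes, large pin in large hole and small pin in small hole. Lower it gently until it sits fully home on both pins, then swing the jig's latch all the way closed over the end of the plate and let go. Leave the other things on the bench where they are.

Things in the scene. Friction and masses are not known exactly. Their poses are not given: they have to be found in the camera images.
- cover_centre (a point): Point inside the loose cover plate's black grip bar, on the plate's vertical centre line, 21 mm over the plate's underside (13 mm over its top face). The bar stands on the plate's middle, 14 mm (x) x 60 mm (y), its top 42 mm over the plate's underside. x runs across the plate, y along it towards the large hole, z up.
- cover: The loose cover plate: bare aluminium, 76 (x) x 150 (y) x 8 mm thick, about 0.3 kg, lying flat on a dark rubber mat (its top 6 mm over the bench), grip bar up; two rectangular windows beside the bar and a round hole near each end. Origin at the centre of its underside, axes as cover_centre.
- hole_big (a point): Centre of the cover plate's large round through hole, diameter 18 mm, on the plate's underside: 55 mm from the plate's centre along its +y.
- hole_small (a point): Centre of the cover plate's small round through hole, diameter 12 mm, on the plate's underside: 55 mm from the plate's centre along its -y.
- jig: The jig, fixed to the bench: dark steel base 100 (x) x 200 (y) x 12 mm, two upright steel pins, a white nest with a glass flow cell between them, a swing latch at its -y end. Origin on the bench under the midpoint between the pins; the base reaches 85 mm to +y and 115 mm to -y of it. y points from the small pin to the large pin, x across, z up.
- pin_big (a point): Jig's large pin, steel, diameter 16 mm: the point on its axis at the top of its shoulder (a disc of 32 mm), on which the cover's underside must rest, 18 mm above the bench. The pin rises 22 mm above this point: straight for 14 mm, then a tapered nose. Axes as the jig's.
- pin_small (a point): Jig's small pin, steel, diameter 10 mm, 110 mm from the large pin along the jig's -y: the point on its axis at the top of its shoulder, 18 mm above the bench; it rises 22 mm above the point, straight for 14 mm, then a tapered nose. Axes as the jig's.
- latch (a joint): Angle of the jig's swing latch about its upright pivot, rad: 0 = closed (nose over the end of the cover, pointing along the jig's +y), grows clockwise seen from above as it opens, stop at 1.65. It stays where it is left (stiff by about 0.05 N m) and meets a stop at 0.
- latch_pivot (a point): Pivot axis of the latch, at the underside of the latch arm, 28 mm above the bench (2 mm above the top face of a fully seated cover): 26 mm along the jig's +x and 98 mm along its -y from the midpoint between the pins. The arm is steel, 16 mm wide and 8 mm thick; the nose reaches 42 mm from the pivot, the tail 45 mm the opposite way. Axes are the jig's.
- latch_post (a point): Upright black round post on the latch's tail, by which the latch is moved: diameter 12 mm, standing from 36 to 70 mm above the bench, 38 mm from the pivot. The point is on its axis at 53 mm above the bench. With the latch closed the post lies along the jig's -y from the pivot; wide open (1.57) it lies along the jig's -x.
- reader_box: Black bench instrument, fixed, 427 (x) x 307 (y) mm, its top 158 mm above the bench, standing between the cover and the jig: carry the cover over it. Origin at the middle of its underside. A fixed monitor stands behind the cover's mat, its screen overhanging the bench from about x = 0.55 m.
- flow_cell_case_2: Bystander, loose: flat white and green case, 55 x 85 x 18 mm; origin at the centre of its underside.
- cooler_block: Bystander, loose: white block, 45 x 65 x 25 mm; origin at the centre of its underside.
- sample_box: Bystander, loose: blue box with a white top, 68 x 68 x 50 mm; origin at the centre of its underside.
- tube_4: Bystander, loose: upright tube with a red cap, diameter 34 mm, 113 mm high; origin at the centre of its underside.

How it is judged:
By the outcome, as a careful person would: the job done as asked, in the order asked, and still so for the second after the job is handed in, with the robot touching nothing.
It also fails if it takes over 58 s, if anything falls off the work surface, if the arm or the gripper's body presses on something with over 40 N, if the wrist force passes 120 N, or if a joint passes its speed limit or range.

## Working session

There is one attempt and no reset: what is moved stays moved. The work goes in short steps, Python scripts to look and compute and a tool call to move; the robot and the scene stay as the last step left them, time stands still between calls to the robot, and variables do not carry over. Pictures are saved under pics/ and viewed, and the job is handed in when it is done.

Besides the shell and the picture viewer there is one more tool, called after ">>>" as name(argument=value, ...) on one line, values as JSON. arm_command: Moves the arm, as the interface text tells. Its arguments: {"type":"object","properties":{"steps":{"type":"array","items":{"type":"object","properties":{"fingers":{"type":"number"},"dx":{"type":"number"},"dy":{"type":"number"},"dz":{"type":"number"},"yaw":{"type":"number"}}}}},"required":["steps"]}

```bash
mkdir -p pics; ls; python3 - <<'E'
from workcell import status, viewer
import cv2, numpy as np
np.set_printoptions(precision=4,suppress=True)
s=status.state(); print({k:np.round(v,3) for k,v in s.items()})
for n in ("side","top","wrist"):
    f=viewer.grab_frame(n); cv2.imwrite(f"pics/{n}0.png",f["image"])
    print(n,f["K"]); print(f.get("world_from_camera",f.get("tool_from_camera")))
E
```

```text
pics
{'time': np.float64(0.0), 'joint_pos': array([-1.011,  0.041,  0.084, -0.   , -1.616, -0.334]), 'dq': array([ 0.   , -0.   , -0.   , -0.   ,  0.   ,  0.002]), 'joint_torque': array([  0.001, -36.821,  34.741,   6.932,  -0.006,   0.   ]), 'eef_pos': array([ 0.134, -0.584,  0.199]), 'tcp_rot': array([-1.569,  0.   ,  0.226]), 'wrist_force': array([0.283, 0.157, 0.532]), 'moment': array([ 0.009, -0.015,  0.04 ]), 'width': np.float64(0.085)}
side [[408.8975   0.     321.4545]
 [  0.     408.8975 201.113 ]
 [  0.       0.       1.    ]]
[[-0.0434 -0.477   0.8778 -0.6936]
 [-0.9989  0.0074 -0.0454  0.0876]
 [ 0.0151 -0.8789 -0.4768  0.7462]
 [ 0.      0.      0.      1.    ]]
top [[434.8344   0.     319.0177]
 [  0.     434.8344 208.4915]
 [  0.       0.       1.    ]]
[[-0.0106 -0.9875  0.1573  0.3586]
 [-0.9999  0.011   0.0021 -0.006 ]
 [-0.0038 -0.1572 -0.9876  1.3301]
 [ 0.      0.      0.      1.    ]]
wrist [[285.3692   0.     321.2988]
 [  0.     285.3692 202.1925]
 [  0.       0.       1.    ]]
[[ 0.0005  0.9599  0.2802 -0.0719]
 [ 0.0004 -0.2802  0.9599 -0.1751]
 [ 1.     -0.0004 -0.0005  0.0003]
 [ 0.      0.      0.      1.    ]]
```

View pics/top0.png

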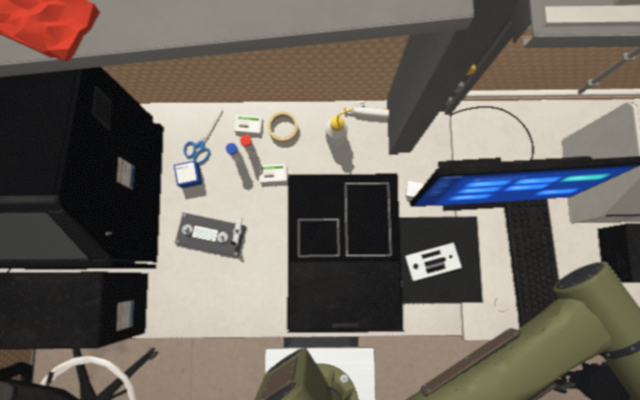

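View pics/side0.png

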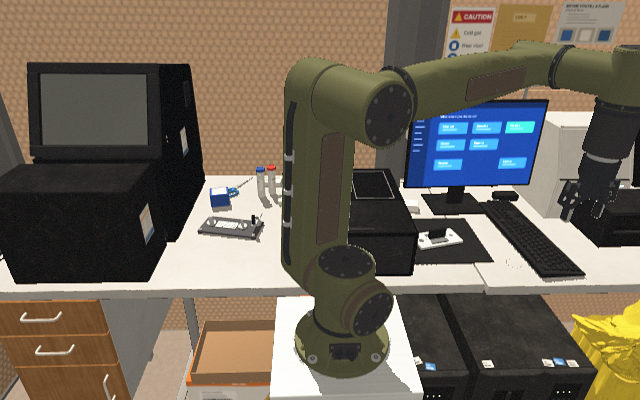

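View pics/wrist0.png

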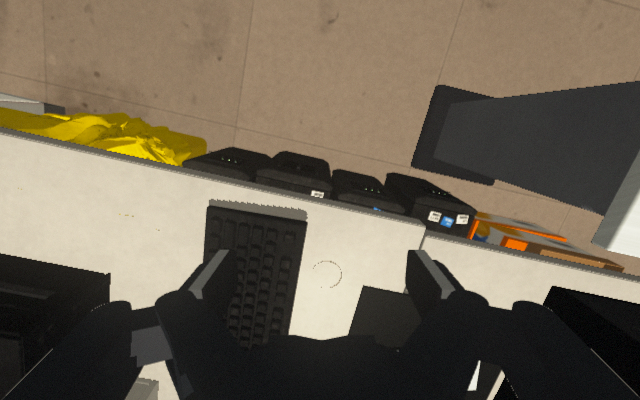

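The top view shows the cover near (433,262) on its mat, the reader box between, and the jig near (210,234) with its latch at the right-hand end. I'll zoom in and project these points.

```bash
cat > h.py <<'E'
import numpy as np, cv2
from workcell import status, viewer
from scipy.spatial.transform import Rotation as R
np.set_printoptions(precision=4,suppress=True)
def grab(n,fn=None):
    s=status.state(); f=viewer.grab_frame(n)
    K=np.array(f["K"]); 
    if n=="wrist":
        T=np.eye(4); T[:3,:3]=R.from_euler("xyz",s["tcp_rot"]).as_matrix(); T[:3,3]=s["eef_pos"]
        M=T@np.array(f["tool_from_camera"])
    else: M=np.array(f["world_from_camera"])
    if fn: cv2.imwrite(f"pics/{fn}.png",f["image"]); np.savez(f"pics/{fn}.npz",K=K,M=M)
    return f["image"],K,M
def load(fn):
    d=np.load(f"pics/{fn}.npz"); return cv2.imread(f"pics/{fn}.png"),d["K"],d["M"]
def cast(u,v,K,M,z):
    d=M[:3,:3]@np.linalg.inv(K)@np.array([u,v,1.]); o=M[:3,3]
    return o+d*(z-o[2])/d[2]
def proj(p,K,M):
    c=M[:3,:3].T@(np.asarray(p)-M[:3,3]); q=K@c; return q[:2]/q[2]
def crop(img,x0,y0,x1,y1,s,fn):
    cv2.imwrite(f"pics/{fn}.png",cv2.resize(img[y0:y1,x0:x1],None,fx=s,fy=s,interpolation=cv2.INTER_CUBIC))
E
python3 - <<'E'
from h import *
im,K,M=grab("top","t1")
crop(im,395,230,475,290,8,"t1cov"); crop(im,165,200,255,265,8,"t1jig")
im,K,M=grab("side","s1")
crop(im,190,200,280,250,8,"s1jig"); crop(im,405,215,475,260,8,"s1cov")
E
```

```text
(no output)
```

View pics/t1cov.png

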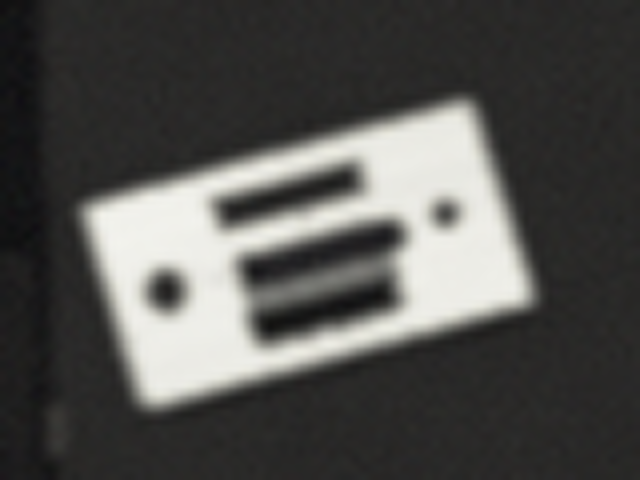

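View pics/t1jig.png

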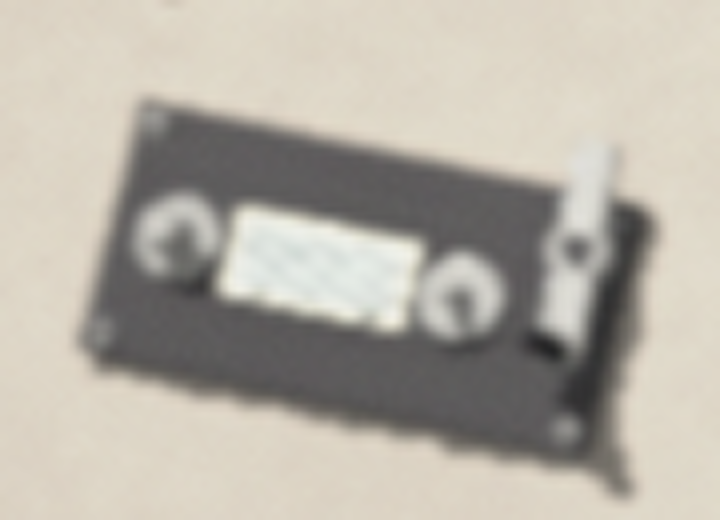

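View pics/s1jig.png

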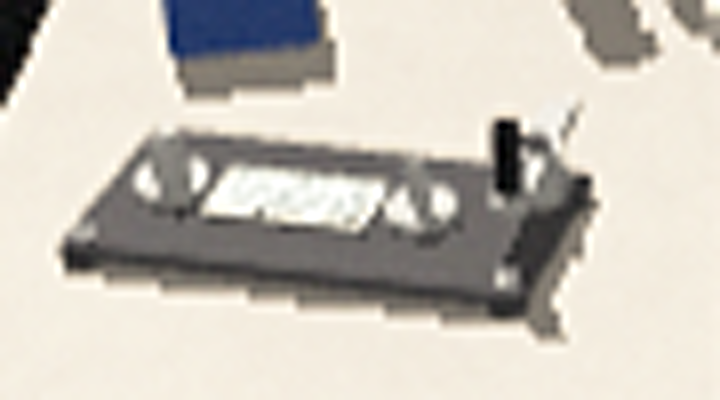

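View pics/s1cov.png

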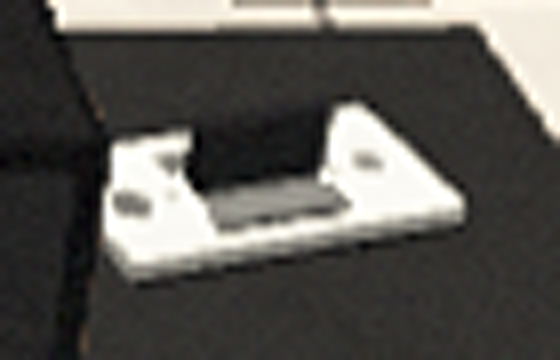

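```bash
python3 - <<'E'
from h import *
im,K,M=load("t1")
# cover: white blob centre & rect
sub=im[230:290,395:475]; g=sub.min(axis=2); m=(g>140).astype(np.uint8)
m=cv2.resize(sub.min(axis=2),None,fx=8,fy=8,interpolation=cv2.INTER_CUBIC); m=(m>130).astype(np.uint8)
c=max(cv2.findContours(m,cv2.RETR_EXTERNAL,cv2.CHAIN_APPROX_NONE)[0],key=cv2.contourArea)
def up(p,x0,y0): return (np.asarray(p,float)+.5)/8-.5+np.array([x0,y0])
P=np.array([cast(*up(q[0],395,230),K,M,.014)[:2] for q in c],np.float32)
r=cv2.minAreaRect(P); print("rect",r)
for n,p,z in [("big",(166,291),.014),("small",(445,214),.014)]:
    print(n,cast(*up(p,395,230),K,M,z))
# jig
J={"tl":((150,103),.012),"tr":((655,215),.012),"bl":((85,350),.012),"br":((600,460),.012),"shL":((177,232),.018),"shR":((461,298),.018),"pivot":((577,248),.036),"nest0":((238,205),.02),"nest1":((425,240),.02),"nest2":((402,330),.02),"nest3":((217,298),.02),"nose":((597,148),.036),"tail":((562,345),.036)}
for n,(p,z) in J.items(): print(n,cast(*up(p,165,200),K,M,z))
im,K,M=load("s1")
def up2(p): return (np.asarray(p,float)+.5)/8-.5+np.array([190,200])
for n,p,z in [("shL",(172,178),.018),("shR",(420,207),.018),("posttop",(507,122),.07),("bigtop",(170,138),.04),("smalltop",(420,160),.04)]: print("side",n,cast(*up2(p),K,M,z))
E
```

```text
rect ((0.403938889503479, -0.3437831401824951), (0.0794367641210556, 0.15478204190731049), 14.505342483520508)
big [ 0.3905 -0.2901  0.014 ]
small [ 0.4181 -0.3962  0.014 ]
tl [0.5609 0.4134 0.012 ]
tr [0.5155 0.2189 0.012 ]
bl [0.4664 0.4344 0.012 ]
br [0.4228 0.2382 0.012 ]
shL [0.5103 0.3993 0.018 ]
shR [0.484  0.2908 0.018 ]
pivot [0.5006 0.2438 0.036 ]
nest0 [0.5201 0.3759 0.02  ]
nest1 [0.506  0.3046 0.02  ]
nest2 [0.472  0.3123 0.02  ]
nest3 [0.4848 0.3826 0.02  ]
nose [0.5382 0.237  0.036 ]
tail [0.4644 0.2487 0.036 ]
side shL [0.5059 0.399  0.018 ]
side shR [0.4806 0.2915 0.018 ]
side posttop [0.4615 0.2501 0.07  ]
side bigtop [0.5019 0.3966 0.04  ]
side smalltop [0.4821 0.2901 0.04  ]
```

>>> arm_command(steps=[{"fingers":60,"dx":45,"dy":-7,"dz":25,"yaw":0},{"fingers":60,"dx":45,"dy":-7,"dz":25,"yaw":0},{"fingers":60,"dx":45,"dy":-7,"dz":25,"yaw":0},{"fingers":60,"dx":45,"dy":-7,"dz":25,"yaw":0},{"fingers":60,"dx":45,"dy":-7,"dz":25,"yaw":0},{"fingers":60,"dx":45,"dy":0,"dz":25,"yaw":0},{"fingers":60,"dx":0,"dy":0,"dz":0,"yaw":-10},{"fingers":60,"dx":0,"dy":0,"dz":0,"yaw":-10},{"fingers":60,"dx":0,"dy":0,"dz":0,"yaw":-10},{"fingers":60,"dx":0,"dy":0,"dz":0,"yaw":-10}])

```text
time: 1.5
eef_pos: [0.3711, -0.37, 0.2331]
tcp_rot: [-1.567, -0.003, 0.945]
wrist_force: [0.2, 0.2, 0.1]
width: 0.0598
```

>>> arm_command(steps=[{"fingers":60,"dy":-7,"yaw":-10},{"fingers":60,"dy":-5,"yaw":-10},{"fingers":60,"dx":50,"dz":3},{"fingers":60,"dx":50,"dz":3},{"fingers":60,"dx":50,"dz":3},{"fingers":60,"dx":50,"dz":3},{"fingers":60,"dx":50,"dz":3},{"fingers":60,"dx":50,"dz":3},{"fingers":60,"dx":50,"dz":3},{"fingers":60,"dx":50,"dz":3}])

```text
$.steps[0]: bad value
```

>>> arm_command(steps=[{"fingers":60,"dx":50,"dz":3},{"fingers":60,"dx":50,"dz":3},{"fingers":60,"dx":50,"dz":3}])

```text
$.steps[0]: bad value
```

>>> arm_command(steps=[{"fingers":60,"dx":0,"dy":-7,"dz":0,"yaw":-10},{"fingers":60,"dx":0,"dy":-5,"dz":0,"yaw":-10},{"fingers":60,"dx":50,"dy":0,"dz":3,"yaw":0},{"fingers":60,"dx":50,"dy":0,"dz":3,"yaw":0},{"fingers":60,"dx":50,"dy":0,"dz":3,"yaw":0},{"fingers":60,"dx":50,"dy":0,"dz":3,"yaw":0},{"fingers":60,"dx":50,"dy":0,"dz":3,"yaw":0},{"fingers":60,"dx":50,"dy":0,"dz":3,"yaw":0},{"fingers":60,"dx":50,"dy":0,"dz":3,"yaw":0},{"fingers":60,"dx":50,"dy":0,"dz":3,"yaw":0}])

```text
time: 2.75
eef_pos: [0.4527, 0.032, 0.2467]
tcp_rot: [-1.569, -0.007, 1.303]
wrist_force: [1.5, -0.3, 0.5]
width: 0.0603
```

>>> arm_command(steps=[{"fingers":60,"dx":51,"dy":0,"dz":7,"yaw":-1.7},{"fingers":60,"dx":51,"dy":0,"dz":6,"yaw":0},{"fingers":60,"dx":51,"dy":0,"dz":6,"yaw":0},{"fingers":60,"dx":51,"dy":0,"dz":6,"yaw":0},{"fingers":60,"dx":51,"dy":10,"dz":6,"yaw":0},{"fingers":60,"dx":51,"dy":20,"dz":6,"yaw":0},{"fingers":60,"dx":0,"dy":20,"dz":0,"yaw":0},{"fingers":60,"dx":0,"dy":0,"dz":0,"yaw":0}])

```text
time: 3.75
eef_pos: [0.4888, 0.3525, 0.1961]
tcp_rot: [-1.568, -0.006, 1.339]
wrist_force: [0.2, -0.2, 0.9]
width: 0.0599
```

```bash
python3 - <<'E'
from h import *
print(status.state()["eef_pos"],status.state()["tcp_rot"])
grab("wrist","w1")
E
```

```text
[0.4888 0.3525 0.1961] [-1.5683 -0.0057  1.3386]
```

View pics/w1.png

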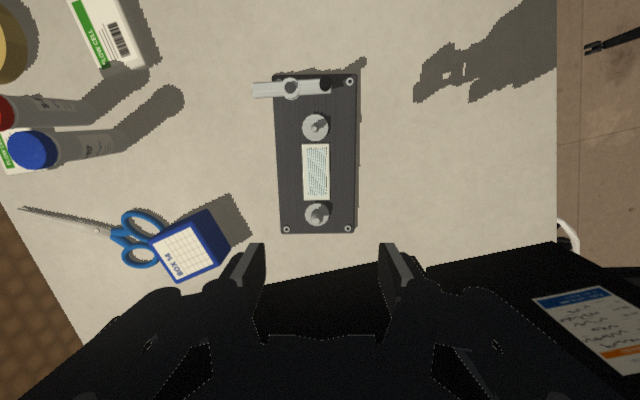

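```bash
python3 - <<'E'
from h import *
im,K,M=load("w1")
crop(im,245,65,365,245,5,"w1j"); i=cv2.imread("pics/w1j.png"); print(i.shape)
cv2.imwrite("pics/w1ja.png",i[:450]); cv2.imwrite("pics/w1jb.png",i[450:])
E
```

```text
(900, 600, 3)
```

View pics/w1ja.png

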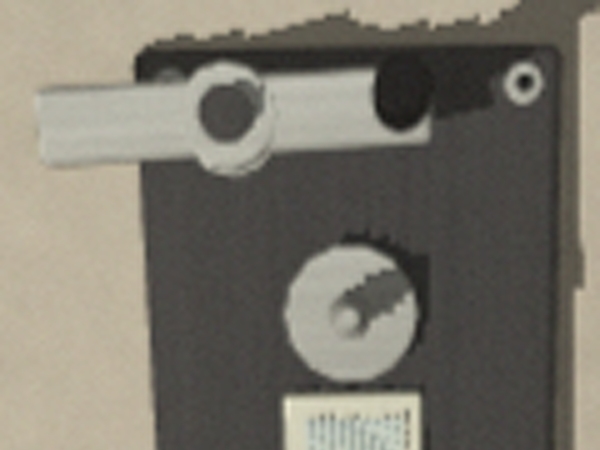

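View pics/w1jb.png

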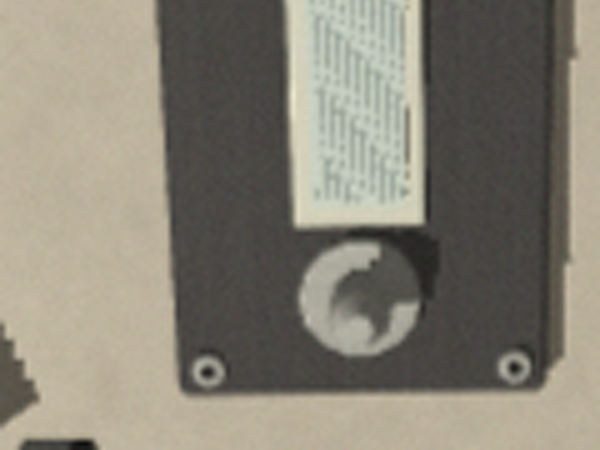

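```bash
cat > fit.py <<'E'
from h import *
from scipy.optimize import least_squares
def circ(im,K,M,c0,z,r,band=0.3,s=4,lo=40,hi=100):
    # edge pixels near expected circle, fixed radius robust fit on plane z
    g=cv2.cvtColor(im,cv2.COLOR_BGR2GRAY); g=cv2.resize(g,None,fx=s,fy=s,interpolation=cv2.INTER_CUBIC)
    e=cv2.Canny(cv2.GaussianBlur(g,(0,0),s*.6),lo,hi)
    ys,xs=np.nonzero(e); c=np.array(c0[:2],float)
    P=np.array([cast((x+.5)/s-.5,(y+.5)/s-.5,K,M,z)[:2] for x,y in zip(xs,ys) if True]) if len(xs)<1 else None
    uv=np.stack([(xs+.5)/s-.5,(ys+.5)/s-.5,np.ones(len(xs))])
    d=M[:3,:3]@np.linalg.inv(K)@uv; o=M[:3,3]; P=(o[:,None]+d*(z-o[2])/d[2])[:2].T
    for b in (band,band*.6,band*.35):
        rr=np.linalg.norm(P-c,axis=1); S=P[abs(rr-r)<b*r]
        f=least_squares(lambda q:np.linalg.norm(S-q,axis=1)-r,c,loss="soft_l1",f_scale=r*.03); c=f.x
    rr=np.linalg.norm(S-c,axis=1)
    a=np.degrees(np.arctan2(*(S-c).T[::-1])); cov=len(np.unique((a//15)))
    return c,rr.mean(),rr.std(),cov
E
python3 - <<'E'
from fit import *
im,K,M=load("w1")
def up(p): return (np.asarray(p,float)+.5)/5-.5+np.array([245,65])
b0=cast(*up((360,450+298)),K,M,.018); s0=cast(*up((352,312)),K,M,.018)
print(b0,s0)
for lo,hi in ((15,40),(30,80)):
    b=circ(im,K,M,b0,.018,.016,lo=lo,hi=hi); s=circ(im,K,M,s0,.018,.016,lo=lo,hi=hi)
    print(b,s,np.linalg.norm(b[0]-s[0]))
    d=b[0]-s[0]; print("yaw",np.arctan2(-d[0],d[1]),"mid",(b[0]+s[0])/2)
print("small tip",cast(*up((347,320)),K,M,.040),"big tip",cast(*up((358,450+328)),K,M,.040))
print("pivot top", cast(*up((228,112)),K,M,.042),"post top",cast(*up((403,93)),K,M,.07))
print("nose end",cast(*up((38,126)),K,M,.036),"tail",cast(*up((430,108)),K,M,.036))
for p in ((523,82),(208,450+371),(514,450+367)): print("screw",cast(*up(p),K,M,.012))
E
```

```text
[0.505  0.3991 0.018 ] [0.481  0.2916 0.018 ]
(array([0.5051, 0.3993]), np.float64(0.01575567925449553), np.float64(0.0003032517762716625), 24) (array([0.4814, 0.292 ]), np.float64(0.015706335234738692), np.float64(0.00041843292090674235), 24) 0.1098403199749963
yaw -0.21713114470636544 mid [0.4933 0.3456]
(array([0.5051, 0.3993]), np.float64(0.01568922441771531), np.float64(0.0002561871623042864), 20) (array([0.4815, 0.292 ]), np.float64(0.015633174893288266), np.float64(0.00020863569848514137), 24) 0.10990989590574507
yaw -0.21683591086594298 mid [0.4933 0.3456]
small tip [0.4819 0.2924 0.04  ] big tip [0.5053 0.3993 0.04  ]
pivot top [0.4964 0.2445 0.042 ] post top [0.4601 0.2522 0.07  ]
nose end [0.5381 0.237  0.036 ] tail [0.4537 0.2532 0.036 ]
screw [0.4301 0.2506 0.012 ]
screw [0.5504 0.4119 0.012 ]
screw [0.4698 0.4298 0.012 ]
```

>>> arm_command(steps=[{"fingers":60,"dx":-30,"dy":-25,"dz":-5,"yaw":0},{"fingers":60,"dx":-50,"dy":-20,"dz":-5,"yaw":0},{"fingers":60,"dx":-52,"dy":-5,"dz":-5,"yaw":0},{"fingers":60,"dx":-52,"dy":0,"dz":-5,"yaw":0},{"fingers":60,"dx":-52,"dy":0,"dz":-5,"yaw":0},{"fingers":60,"dx":-52,"dy":0,"dz":-5,"yaw":0},{"fingers":60,"dx":-52,"dy":0,"dz":-5,"yaw":0},{"fingers":60,"dx":-52,"dy":0,"dz":-5,"yaw":0},{"fingers":60,"dx":-52,"dy":0,"dz":-5,"yaw":0},{"fingers":60,"dx":-52,"dy":0,"dz":-5,"yaw":0}])

```text
time: 5.05
eef_pos: [0.4198, -0.1601, 0.2604]
tcp_rot: [-1.595, -0.021, 1.337]
wrist_force: [0.8, 0.7, -0.2]
width: 0.0597
```

>>> arm_command(steps=[{"fingers":60,"dx":-45,"dy":0,"dz":-7,"yaw":0},{"fingers":60,"dx":-45,"dy":0,"dz":-7,"yaw":0},{"fingers":60,"dx":-45,"dy":0,"dz":-6,"yaw":0},{"fingers":60,"dx":-40,"dy":0,"dz":-6,"yaw":0},{"fingers":60,"dx":0,"dy":15,"dz":0,"yaw":-9.3},{"fingers":60,"dx":0,"dy":25,"dz":0,"yaw":-9.3},{"fingers":60,"dx":0,"dy":25,"dz":0,"yaw":-9.3},{"fingers":60,"dx":0,"dy":5,"dz":0,"yaw":0},{"fingers":60,"dx":0,"dy":0,"dz":0,"yaw":0}])

```text
time: 6.18
eef_pos: [0.4006, -0.3512, 0.2033]
tcp_rot: [-1.622, 0.011, 1.818]
wrist_force: [0.1, -0.8, 0.6]
width: 0.0602
```

```bash
python3 - <<'E'
from h import *
print(status.state()["eef_pos"],status.state()["tcp_rot"])
grab("wrist","w2")
E
```

```text
[ 0.4006 -0.3512  0.2033] [-1.622   0.0108  1.8182]
```

View pics/w2.png

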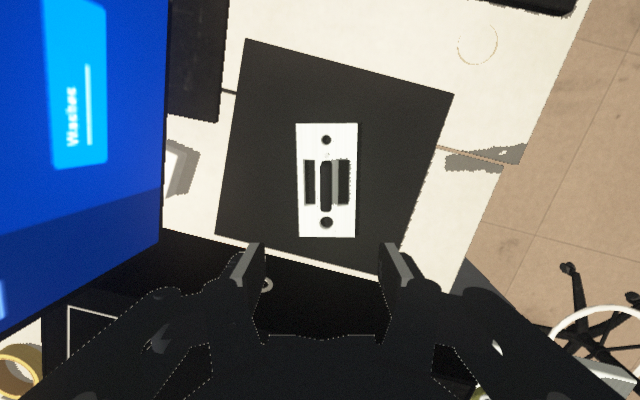

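```bash
cat >> h.py <<'E'
def pose():
    s=status.state(); r=R.from_euler("xyz",s["tcp_rot"]).as_matrix()
    print("t",round(float(s["time"]),2),"p",s["eef_pos"]*1,"yaw",round(float(s["tcp_rot"][2]),4),"tooly",r[:,1],"q",s["joint_pos"],"F",np.round(s["wrist_force"],1),"w",round(float(s["width"]),4))
E
python3 -c "
from h import *
pose(); print(status.state()['dq'])"
```

```text
t 6.22 p [ 0.4008 -0.3512  0.2036] yaw 1.8187 tooly [ 0.0527  0.0019 -0.9986] q [-0.3574 -0.1772 -0.1083 -0.0202 -1.591   0.6047] F [ 0.5 -0.7  0.1] w 0.0601
[ 0.004   0.0021  0.0057 -0.0001  0.0033  0.0123]
```

>>> arm_command(steps=[{"fingers":60,"dx":0,"dy":-30,"dz":0,"yaw":0}])

```text
time: 6.35
eef_pos: [0.3986, -0.3507, 0.2329]
tcp_rot: [-1.62, 0.009, 1.817]
wrist_force: [0.1, -0.0, 0.8]
width: 0.0599
```

```bash
python3 -c "
from h import *
pose()"
```

```text
t 6.35 p [ 0.3986 -0.3507  0.2329] yaw 1.8167 tooly [ 0.0503  0.0035 -0.9987] q [-0.3586 -0.173  -0.0509 -0.021  -1.647   0.6027] F [ 0.1 -0.   0.8] w 0.0599
```

>>> arm_command(steps=[{"fingers":60,"dx":0,"dy":0,"dz":0,"yaw":0},{"fingers":60,"dx":0,"dy":0,"dz":0,"yaw":0}])

```text
time: 6.6
eef_pos: [0.3996, -0.3517, 0.238]
tcp_rot: [-1.626, 0.014, 1.813]
wrist_force: [-0.6, 0.6, -0.5]
width: 0.0599
```

```bash
python3 -c "
from h import *
pose()"
```

```text
t 6.6 p [ 0.3996 -0.3517  0.238 ] yaw 1.8134 tooly [ 0.0568 -0.0005 -0.9984] q [-0.3586 -0.1753 -0.0444 -0.0195 -1.6484  0.5996] F [-0.6  0.6 -0.5] w 0.0599
```

>>> arm_command(steps=[{"fingers":60,"dx":0,"dy":0,"dz":-50,"yaw":0},{"fingers":60,"dx":0,"dy":0,"dz":0,"yaw":0},{"fingers":60,"dx":0,"dy":0,"dz":0,"yaw":0}])

```text
time: 6.98
eef_pos: [0.449, -0.3396, 0.2414]
tcp_rot: [-1.626, 0.015, 1.811]
wrist_force: [-0.3, -0.5, 0.4]
width: 0.0601
```

```bash
python3 -c "
from h import *
pose()"
```

```text
t 6.97 p [ 0.449  -0.3396  0.2414] yaw 1.8106 tooly [ 0.0575 -0.0012 -0.9983] q [-0.3026 -0.0962  0.032  -0.016  -1.6436  0.5412] F [-0.3 -0.5  0.4] w 0.0601
```

>>> arm_command(steps=[{"fingers":60,"dx":0,"dy":0,"dz":50,"yaw":0},{"fingers":60,"dx":0,"dy":0,"dz":0,"yaw":0},{"fingers":60,"dx":0,"dy":0,"dz":0,"yaw":0}])

```text
time: 7.35
eef_pos: [0.3981, -0.352, 0.2382]
tcp_rot: [-1.626, 0.015, 1.809]
wrist_force: [0.6, 0.1, -0.2]
width: 0.06
```

```bash
python3 -c "
from h import *
pose()"
```

```text
t 7.35 p [ 0.3981 -0.352   0.2382] yaw 1.8091 tooly [ 0.0571 -0.0012 -0.9984] q [-0.3598 -0.1782 -0.0466 -0.019  -1.6485  0.5965] F [ 0.6  0.1 -0.2] w 0.06
```

>>> arm_command(steps=[{"fingers":60,"dx":0,"dy":30,"dz":0,"yaw":0},{"fingers":60,"dx":0,"dy":0,"dz":0,"yaw":0},{"fingers":60,"dx":0,"dy":0,"dz":0,"yaw":0}])

```text
time: 7.72
eef_pos: [0.4005, -0.3524, 0.2097]
tcp_rot: [-1.627, 0.017, 1.809]
wrist_force: [1.1, -1.0, 0.1]
width: 0.0601
```

```bash
python3 -c "
from h import *
pose()"
```

```text
t 7.72 p [ 0.4005 -0.3524  0.2097] yaw 1.8089 tooly [ 0.0587 -0.0029 -0.9983] q [-0.3581 -0.1823 -0.1027 -0.0179 -1.5943  0.5957] F [ 1.1 -1.   0.1] w 0.0601
```

>>> arm_command(steps=[{"fingers":60,"dx":50,"dy":0,"dz":0,"yaw":0},{"fingers":60,"dx":0,"dy":0,"dz":0,"yaw":0},{"fingers":60,"dx":0,"dy":0,"dz":0,"yaw":0}])

```text
time: 8.1
eef_pos: [0.3895, -0.3034, 0.2113]
tcp_rot: [-1.628, 0.018, 1.808]
wrist_force: [-0.0, 0.6, -0.9]
width: 0.0601
```

```bash
python3 -c "
from h import *
pose()"
```

```text
t 8.1 p [ 0.3895 -0.3034  0.2113] yaw 1.8085 tooly [ 0.0602 -0.0044 -0.9982] q [-0.262  -0.2958 -0.1961 -0.0114 -1.6111  0.4994] F [-0.   0.6 -0.9] w 0.0601
```

>>> arm_command(steps=[{"fingers":60,"dx":0,"dy":0,"dz":0,"yaw":0},{"fingers":60,"dx":0,"dy":0,"dz":0,"yaw":0},{"fingers":60,"dx":0,"dy":0,"dz":0,"yaw":0},{"fingers":60,"dx":0,"dy":0,"dz":0,"yaw":0}])

```text
time: 8.6
eef_pos: [0.3898, -0.3049, 0.2116]
tcp_rot: [-1.628, 0.019, 1.806]
wrist_force: [0.4, -0.1, -0.1]
width: 0.0597
```

```bash
python3 -c "
from h import *
pose()"
```

```text
t 8.6 p [ 0.3898 -0.3049  0.2116] yaw 1.8065 tooly [ 0.0597 -0.0048 -0.9982] q [-0.2646 -0.2923 -0.1928 -0.011  -1.6114  0.5001] F [ 0.4 -0.1 -0.1] w 0.0597
```

>>> arm_command(steps=[{"fingers":60,"dx":-50,"dy":0,"dz":0,"yaw":10},{"fingers":60,"dx":0,"dy":0,"dz":0,"yaw":0}])

```text
time: 8.85
eef_pos: [0.4019, -0.3545, 0.2119]
tcp_rot: [-1.629, 0.008, 1.628]
wrist_force: [0.8, 0.2, -0.9]
width: 0.0602
```

```bash
python3 -c "
from h import *
pose()"
```

```text
t 8.85 p [ 0.4019 -0.3545  0.2119] yaw 1.628 tooly [ 0.0589 -0.0042 -0.9983] q [-0.3601 -0.1765 -0.094  -0.0168 -1.5966  0.4166] F [ 0.8  0.2 -0.9] w 0.0602
```

>>> arm_command(steps=[{"fingers":60,"dx":0,"dy":0,"dz":0,"yaw":-10},{"fingers":60,"dx":0,"dy":0,"dz":0,"yaw":0}])

```text
time: 9.1
eef_pos: [0.4016, -0.3547, 0.2116]
tcp_rot: [-1.626, 0.017, 1.805]
wrist_force: [-0.1, 0.5, 0.6]
width: 0.0603
```

```bash
python3 -c "
from h import *
pose()"
```

```text
t 9.1 p [ 0.4016 -0.3547  0.2116] yaw 1.8049 tooly [ 0.0581 -0.0039 -0.9983] q [-0.3607 -0.1758 -0.0939 -0.0168 -1.5969  0.5944] F [-0.1  0.5  0.6] w 0.0603
```

>>> arm_command(steps=[{"fingers":60,"dx":50,"dy":0,"dz":0,"yaw":0},{"fingers":60,"dx":50,"dy":0,"dz":0,"yaw":0},{"fingers":60,"dx":50,"dy":0,"dz":0,"yaw":0},{"fingers":60,"dx":0,"dy":0,"dz":0,"yaw":0}])

```text
time: 9.6
eef_pos: [0.3661, -0.2044, 0.2086]
tcp_rot: [-1.628, 0.016, 1.791]
wrist_force: [0.2, -0.8, -0.2]
width: 0.0596
```

```bash
python3 -c "
from h import *
pose()"
```

```text
t 9.6 p [ 0.3661 -0.2044  0.2086] yaw 1.7905 tooly [ 0.0589 -0.0031 -0.9983] q [-0.0195 -0.5155 -0.3621  0.0019 -1.6652  0.2399] F [ 0.2 -0.8 -0.2] w 0.0596
```

>>> arm_command(steps=[{"fingers":60,"dx":-50,"dy":0,"dz":0,"yaw":0},{"fingers":60,"dx":-50,"dy":0,"dz":0,"yaw":0},{"fingers":60,"dx":-50,"dy":0,"dz":0,"yaw":0},{"fingers":60,"dx":0,"dy":0,"dz":0,"yaw":0}])

```text
time: 10.1
eef_pos: [0.4006, -0.3549, 0.2122]
tcp_rot: [-1.632, 0.017, 1.785]
wrist_force: [0.3, 0.9, -0.6]
width: 0.0598
```

```bash
python3 -c "
from h import *
pose()"
```

```text
t 10.1 p [ 0.4006 -0.3549  0.2122] yaw 1.7852 tooly [ 0.0636 -0.0034 -0.998 ] q [-0.3639 -0.1811 -0.0967 -0.0195 -1.5945  0.5777] F [ 0.3  0.9 -0.6] w 0.0598
```

```bash
python3 - <<'E'
from fit import *
im,K,M=load("w2")
crop(im,285,115,365,245,6,"w2c")
# holes on top face z=.014
for lo,hi in ((30,80),(60,150)):
    b=circ(im,K,M,cast(326,222,K,M,.014),.014,.009,lo=lo,hi=hi,s=6); s=circ(im,K,M,cast(326,140,K,M,.014),.014,.006,lo=lo,hi=hi,s=6)
    print(b,s,np.linalg.norm(b[0]-s[0]))
    d=b[0]-s[0]; print("yaw",np.arctan2(-d[0],d[1]),"mid",(b[0]+s[0])/2)
g=cv2.resize(im.min(axis=2)[115:245,285:365],None,fx=6,fy=6,interpolation=cv2.INTER_CUBIC)
m=(g>150).astype(np.uint8)
c=max(cv2.findContours(m,cv2.RETR_EXTERNAL,cv2.CHAIN_APPROX_NONE)[0],key=cv2.contourArea)
P=np.array([cast((q[0][0]+.5)/6-.5+285,(q[0][1]+.5)/6-.5+115,K,M,.014)[:2] for q in c],np.float32)
r=cv2.minAreaRect(P); print("rect",r)
E
```

```text
(array([ 0.3883, -0.2908]), np.float64(0.008642123692633539), np.float64(0.0004181247575704213), 24) (array([ 0.4158, -0.3972]), np.float64(0.00576397227231116), np.float64(0.0001939780317868416), 24) 0.1099065770780737
yaw 0.2530961510320569 mid [ 0.402 -0.344]
(array([ 0.3881, -0.2906]), np.float64(0.00888726169495293), np.float64(0.000279459141021216), 14) (array([ 0.4158, -0.3971]), np.float64(0.005813895360045188), np.float64(0.00021055857291106878), 19) 0.11001409646504828
yaw 0.25507674879446074 mid [ 0.402  -0.3438]
rect ((0.4014336168766022, -0.343799889087677), (0.07686832547187805, 0.15108899772167206), 14.561896324157715)
```

View pics/w2c.png

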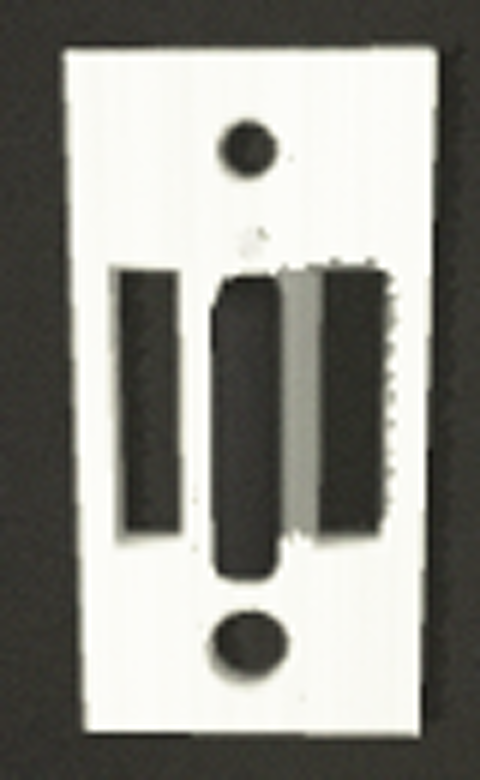

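>>> arm_command(steps=[{"fingers":60,"dx":0,"dy":0,"dz":0,"yaw":10},{"fingers":60,"dx":0,"dy":0,"dz":0,"yaw":-10},{"fingers":60,"dx":0,"dy":0,"dz":0,"yaw":10},{"fingers":60,"dx":0,"dy":0,"dz":0,"yaw":-10},{"fingers":60,"dx":0,"dy":0,"dz":0,"yaw":0}])

```text
time: 10.72
eef_pos: [0.3996, -0.3554, 0.2127]
tcp_rot: [-1.633, 0.016, 1.767]
wrist_force: [0.6, 0.6, 1.0]
width: 0.0598
```

```bash
python3 -c "
from h import *
pose()"
```

```text
t 10.72 p [ 0.3996 -0.3554  0.2127] yaw 1.767 tooly [ 0.0641 -0.004  -0.9979] q [-0.3654 -0.1828 -0.0973 -0.0192 -1.5949  0.561 ] F [0.6 0.6 1. ] w 0.0598
```

>>> arm_command(steps=[{"fingers":45,"dx":14,"dy":10,"dz":6,"yaw":-3.3},{"fingers":45,"dx":0,"dy":25,"dz":0,"yaw":0},{"fingers":45,"dx":0,"dy":25,"dz":0,"yaw":0},{"fingers":45,"dx":0,"dy":25,"dz":0,"yaw":0},{"fingers":45,"dx":0,"dy":25,"dz":0,"yaw":0},{"fingers":45,"dx":0,"dy":15,"dz":0,"yaw":0},{"fingers":45,"dx":0,"dy":0,"dz":0,"yaw":0},{"fingers":45,"dx":0,"dy":0,"dz":0,"yaw":0}])

```text
time: 11.72
eef_pos: [0.3998, -0.3431, 0.0876]
tcp_rot: [-1.638, 0.023, 1.796]
wrist_force: [0.5, -0.1, 0.4]
width: 0.0446
```

```bash
python3 -c "
from h import *
pose(); im,K,M=grab('wrist','w3')"
```

```text
t 11.72 p [ 0.3998 -0.3431  0.0876] yaw 1.7957 tooly [ 0.0701 -0.0074 -0.9975] q [-0.3397 -0.2018 -0.3424 -0.0168 -1.3616  0.5682] F [ 0.5 -0.1  0.4] w 0.0446
```

View pics/w3.png

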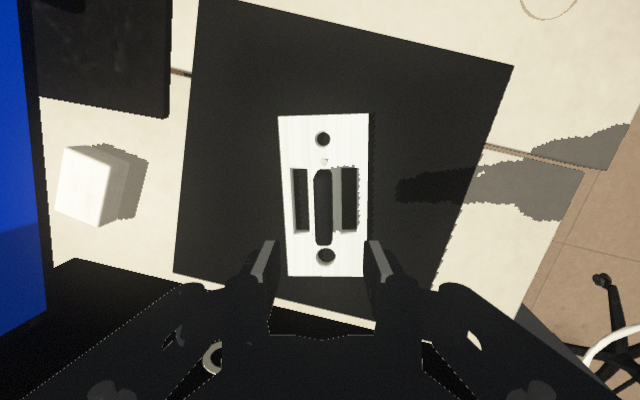

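```bash
cat > cov.py <<'E'
from fit import *
import sys
def cover(fn,pb,ps,z=.014):
    im,K,M=load(fn)
    b=circ(im,K,M,cast(*pb,K,M,z),z,.009,lo=30,hi=80,s=6); s=circ(im,K,M,cast(*ps,K,M,z),z,.006,lo=30,hi=80,s=6)
    d=b[0]-s[0]; print("b",b,"s",s,"dist",np.linalg.norm(d),"yaw",np.arctan2(-d[0],d[1]),"mid",(b[0]+s[0])/2)
def go(target,yaw):
    # tool-axis shift from the present pose to a wanted TCP position, and turn
    st=status.state(); r=R.from_euler("xyz",st["tcp_rot"]).as_matrix()
    print("shift mm",(r.T@(np.array(target)-st["eef_pos"]))*1000,"turn deg",-np.degrees(yaw-st["tcp_rot"][2]))
E
python3 - <<'E'
from cov import *
cover("w3",(326,256),(322,139))
st=status.state(); ty=R.from_euler("xyz",st["tcp_rot"]).as_matrix()[:,1]
go(np.array([.402,-.344,.040])+.019*ty,1.825)
E
```

```text
b (array([ 0.3884, -0.2907]), np.float64(0.009132298716673076), np.float64(0.00037653959153364803), 19) s (array([ 0.4155, -0.3973]), np.float64(0.0058241400153917966), np.float64(0.0002585387636269258), 24) dist 0.10995075627471404 yaw 0.24948926136721986 mid [ 0.402 -0.344]
shift mm [-0.3499 66.6319  1.3392] turn deg -1.672020761111807
```

>>> arm_command(steps=[{"fingers":45,"dx":0,"dy":8,"dz":1.3,"yaw":-2.5},{"fingers":45,"dx":0,"dy":14,"dz":0,"yaw":0},{"fingers":45,"dx":0,"dy":14,"dz":0,"yaw":0},{"fingers":45,"dx":0,"dy":14,"dz":0,"yaw":0},{"fingers":45,"dx":0,"dy":10,"dz":0,"yaw":0},{"fingers":45,"dx":0,"dy":0,"dz":0,"yaw":0}])

```text
time: 12.52
eef_pos: [0.4041, -0.3444, 0.0262]
tcp_rot: [-1.639, 0.028, 1.837]
wrist_force: [-0.2, -0.4, 0.3]
width: 0.045
```

```bash
python3 - <<'E'
from cov import *
pose()
st=status.state(); ty=R.from_euler("xyz",st["tcp_rot"]).as_matrix()[:,1]
go(np.array([.402,-.344,.040])+.019*ty,1.825)
E
```

```text
t 12.53 p [ 0.4041 -0.3444  0.0262] yaw 1.837 tooly [ 0.0729 -0.0087 -0.9973] q [-0.339  -0.1594 -0.4195 -0.017  -1.239   0.611 ] F [-0.2 -0.4  0.3] w 0.045
shift mm [0.5516 5.1189 1.0305] turn deg 0.6857942673447351
```

>>> arm_command(steps=[{"fingers":45,"dx":0.5,"dy":5,"dz":1,"yaw":0.7},{"fingers":30,"dx":0,"dy":0,"dz":0,"yaw":0},{"fingers":20,"dx":0,"dy":0,"dz":0,"yaw":0}])

```text
time: 12.9
eef_pos: [0.4039, -0.3446, 0.0218]
tcp_rot: [-1.64, 0.028, 1.824]
wrist_force: [0.3, -0.3, 0.7]
width: 0.0201
```

```bash
python3 - <<'E'
from cov import *
pose()
st=status.state(); ty=R.from_euler("xyz",st["tcp_rot"]).as_matrix()[:,1]
go(np.array([.402,-.344,.040])+.019*ty,1.825)
E
```

```text
t 12.9 p [ 0.4039 -0.3446  0.0218] yaw 1.8238 tooly [ 0.0741 -0.0097 -0.9972] q [-0.3392 -0.1579 -0.4267 -0.0165 -1.2289  0.5981] F [ 0.3 -0.3  0.7] w 0.0201
shift mm [0.5508 0.7307 0.4122] turn deg -0.06763542166126882
```

>>> arm_command(steps=[{"fingers":8,"dx":0,"dy":0,"dz":0,"yaw":0},{"fingers":5,"dx":0,"dy":0,"dz":0,"yaw":0},{"fingers":5,"dx":0,"dy":0,"dz":0,"yaw":0}])

```text
time: 13.28
eef_pos: [0.4042, -0.3448, 0.0225]
tcp_rot: [-1.641, 0.029, 1.824]
wrist_force: [0.5, -0.4, 0.2]
width: 0.0048
```

```bash
python3 - <<'E'
from cov import *
pose()
E
```

```text
t 13.28 p [ 0.4042 -0.3448  0.0225] yaw 1.8238 tooly [ 0.0752 -0.0102 -0.9971] q [-0.3392 -0.1585 -0.426  -0.0164 -1.229   0.5982] F [ 0.5 -0.4  0.2] w 0.0048
```

```bash
python3 - <<'E'
from cov import *
grab("wrist","w4"); im,K,M=grab("top","t4"); crop(im,360,200,520,320,5,"t4c")
im,K,M=grab("side","s4"); crop(im,380,180,500,270,6,"s4c")
E
```

```text
(no output)
```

View pics/w4.png

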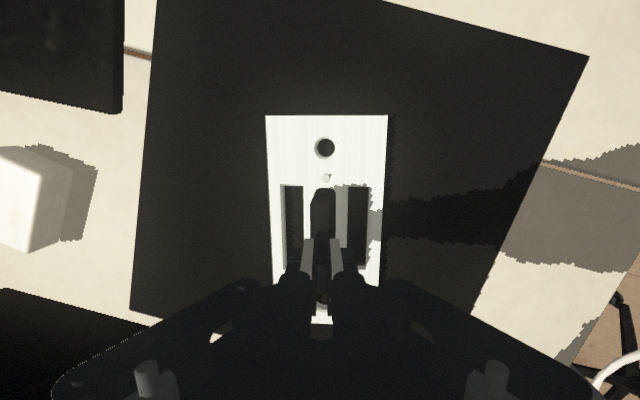

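View pics/s4c.png

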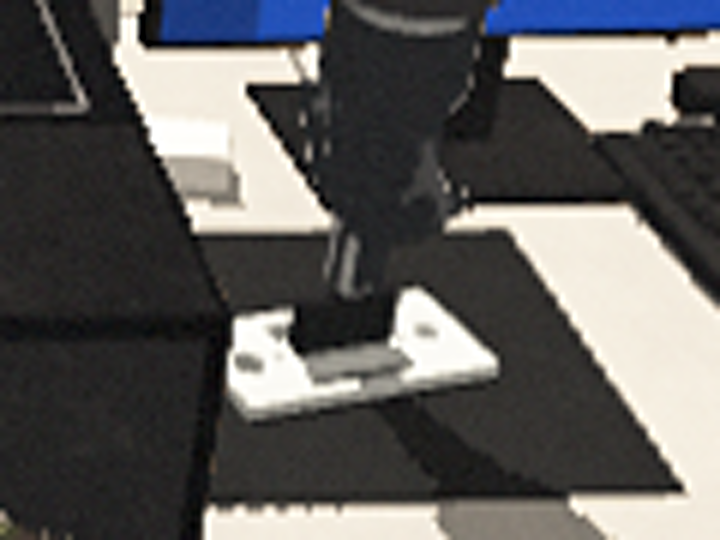

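```bash
python3 - <<'E'
from h import *
im,K,M=load("w4"); crop(im,250,170,400,340,4,"w4c")
i=cv2.imread("pics/w4c.png"); cv2.imwrite("pics/w4c.png",np.clip(i.astype(float)*2.2,0,255).astype(np.uint8)[:600])
E
```

```text
(no output)
```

View pics/w4c.png

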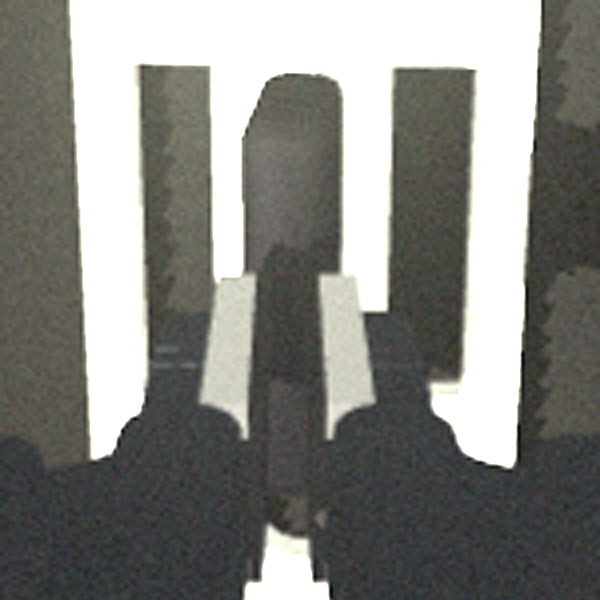

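View pics/t4c.png

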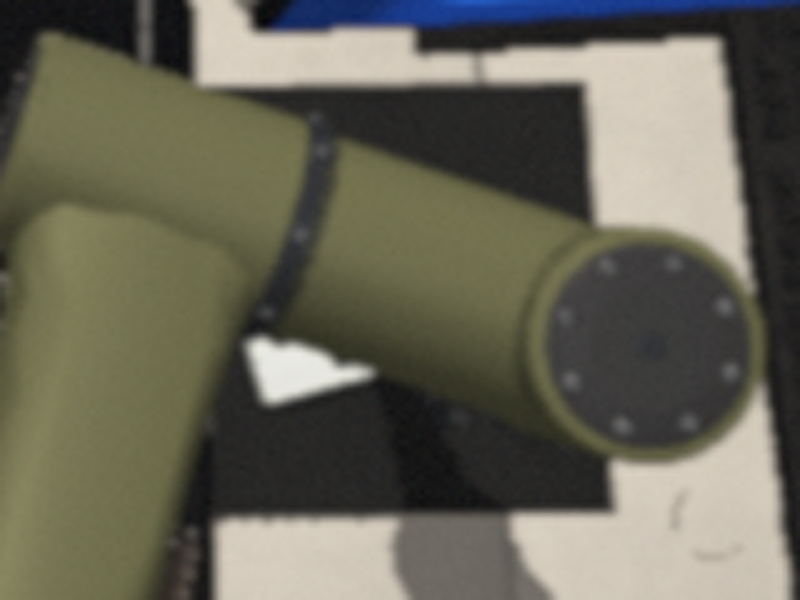

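```bash
python3 - <<'E'
from h import *
im,K,M=load("s4")
st=status.state(); r=R.from_euler("xyz",st["tcp_rot"]).as_matrix(); p=st["eef_pos"]
f=lambda q:(proj(q,K,M)-np.array([380,180])+.5)*6
for h in (0,.019,.04,.06): print("tool -y",h,f(p-h*r[:,1]))
for z in (.014,.048): print("bar",z,f([.402,-.344,z]))
im2=cv2.imread("pics/s4.png"); i=cv2.resize(im2[210:250,415:465],None,fx=14,fy=14,interpolation=cv2.INTER_CUBIC)
f2=lambda q:tuple(int(v) for v in (proj(q,K,M)-np.array([415,210])+.5)*14)
i=np.clip(i.astype(float)*1.8,0,255).astype(np.uint8)
for h,c in ((0,(0,0,255)),(.019,(0,255,0)),(.04,(255,0,0))): cv2.circle(i,f2(p-h*r[:,1]),5,c,2)
cy=np.array([-np.sin(.252),np.cos(.252),0])
for s in(-.03,.03):
  for z in (.014,.048): cv2.circle(i,f2(np.array([.402,-.344,z])+s*cy),5,(0,255,255),2)
cv2.imwrite("pics/s4d.png",i)
E
```

```text
tool -y 0 [341.1146 331.4356]
tool -y 0.019 [346.7909 303.2872]
tool -y 0.04 [353.1688 271.6599]
tool -y 0.06 [359.347  241.0224]
bar 0.014 [338.6278 346.7086]
bar 0.048 [348.0606 293.6024]
```

View pics/s4d.png

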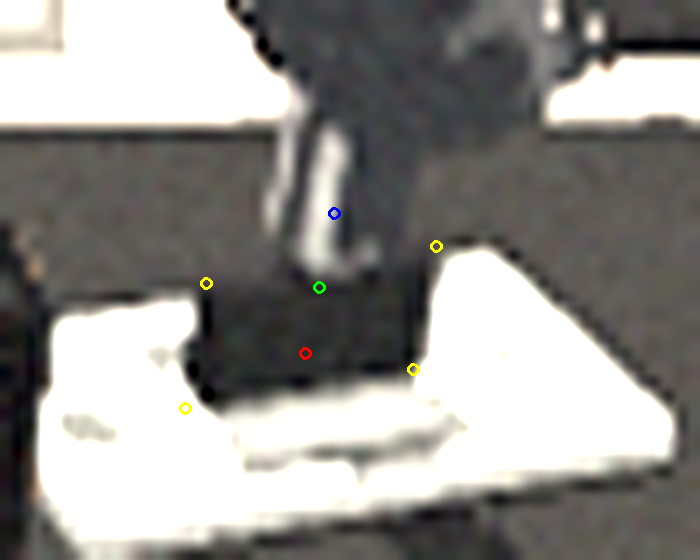

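>>> arm_command(steps=[{"fingers":45,"dx":0,"dy":-3,"dz":0,"yaw":0},{"fingers":45,"dx":0,"dy":0,"dz":0,"yaw":0},{"fingers":45,"dx":0,"dy":0,"dz":0,"yaw":0}])

```text
time: 13.8
eef_pos: [0.404, -0.3447, 0.0257]
tcp_rot: [-1.641, 0.029, 1.824]
wrist_force: [0.0, 0.6, 0.5]
width: 0.0447
```

```bash
python3 - <<'E'
from h import *
pose()
im,K,M=grab("wrist","w5"); crop(im,230,170,420,320,4,"w5c")
i=cv2.imread("pics/w5c.png"); cv2.imwrite("pics/w5c.png",np.clip(i.astype(float)*2.2,0,255).astype(np.uint8)[:600])
im,K,M=grab("side","s5"); i=cv2.resize(im[190:250,405:475],None,fx=10,fy=10,interpolation=cv2.INTER_CUBIC)
cv2.imwrite("pics/s5c.png",np.clip(i.astype(float)*1.8,0,255).astype(np.uint8))
E
```

```text
t 13.8 p [ 0.404  -0.3447  0.0257] yaw 1.8239 tooly [ 0.0751 -0.0101 -0.9971] q [-0.3393 -0.1614 -0.4226 -0.0164 -1.2354  0.5982] F [0.  0.6 0.5] w 0.0447
```

View pics/w5c.png

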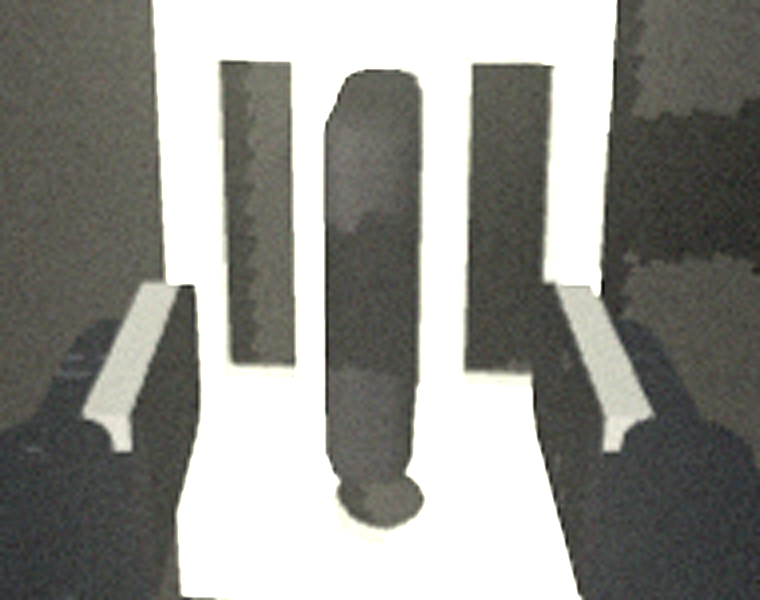

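View pics/s5c.png

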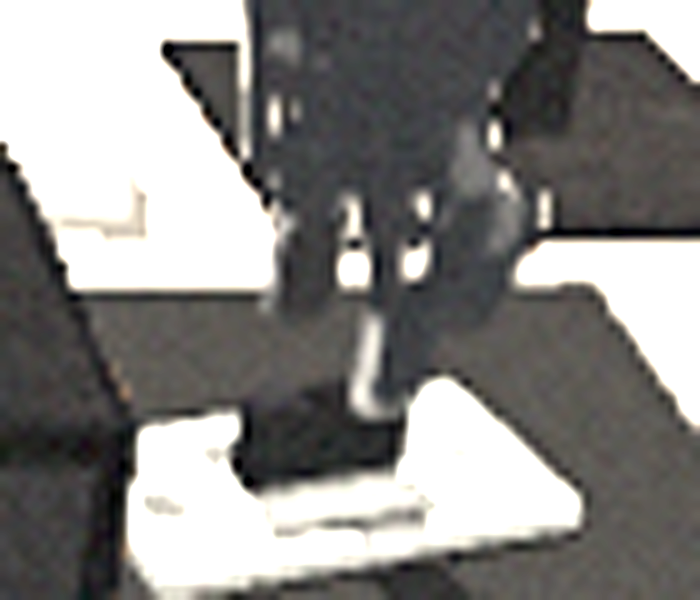

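>>> arm_command(steps=[{"fingers":45,"dx":0,"dy":6,"dz":0,"yaw":0},{"fingers":45,"dx":0,"dy":6,"dz":0,"yaw":0},{"fingers":45,"dx":0,"dy":3,"dz":0,"yaw":0},{"fingers":45,"dx":0,"dy":0,"dz":0,"yaw":0}])

```text
time: 14.4
eef_pos: [0.4048, -0.3447, 0.009]
tcp_rot: [-1.64, 0.028, 1.824]
wrist_force: [0.4, 0.1, 1.3]
width: 0.045
```

```bash
python3 - <<'E'
from h import *
pose()
im,K,M=grab("wrist","w6"); crop(im,230,170,420,320,4,"w6c")
i=cv2.imread("pics/w6c.png"); cv2.imwrite("pics/w6c.png",np.clip(i.astype(float)*2.2,0,255).astype(np.uint8)[:600])
im,K,M=grab("side","s6"); i=cv2.resize(im[190:250,405:475],None,fx=10,fy=10,interpolation=cv2.INTER_CUBIC)
cv2.imwrite("pics/s6c.png",np.clip(i.astype(float)*1.8,0,255).astype(np.uint8))
E
```

```text
t 14.4 p [ 0.4048 -0.3447  0.009 ] yaw 1.8238 tooly [ 0.0741 -0.0096 -0.9972] q [-0.3388 -0.1456 -0.44   -0.0167 -1.2033  0.5982] F [0.4 0.1 1.3] w 0.045
```

View pics/w6c.png

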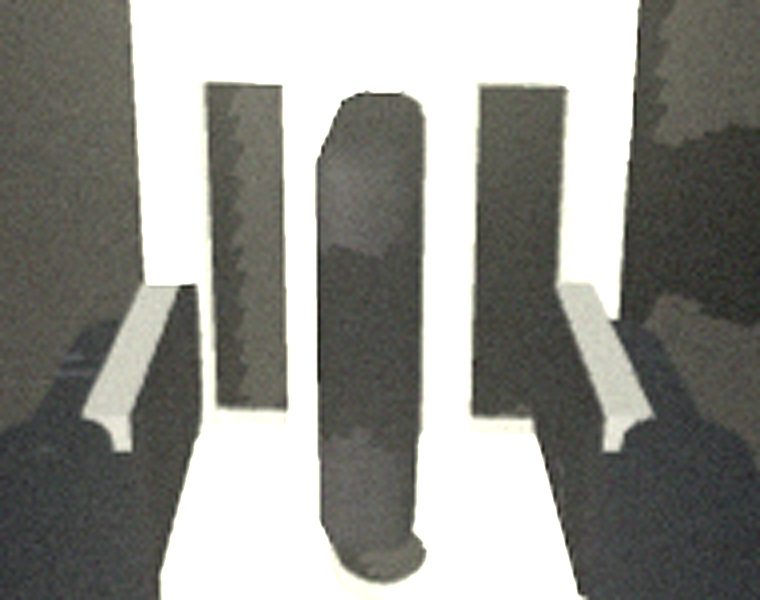

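View pics/s6c.png

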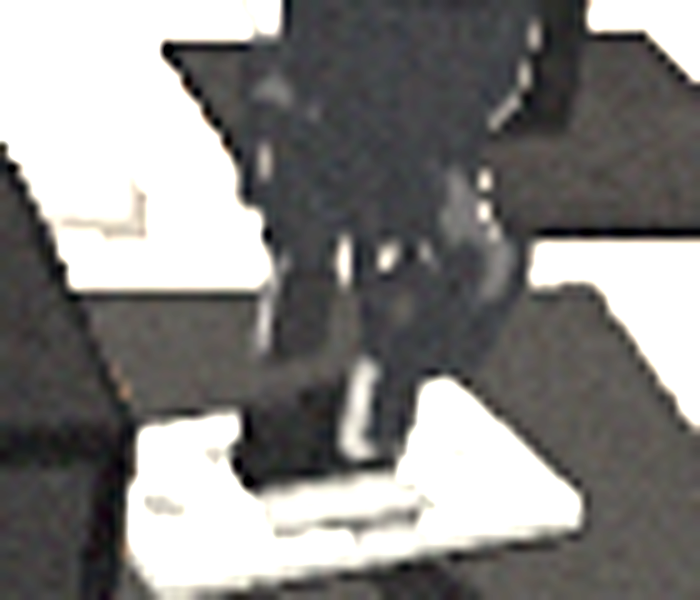

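>>> arm_command(steps=[{"fingers":45,"dx":0,"dy":6,"dz":1,"yaw":0},{"fingers":45,"dx":0,"dy":6,"dz":0,"yaw":0},{"fingers":45,"dx":0,"dy":2,"dz":0,"yaw":0},{"fingers":30,"dx":0,"dy":0,"dz":0,"yaw":0},{"fingers":20,"dx":0,"dy":0,"dz":0,"yaw":0}])

```text
time: 15.12
eef_pos: [0.4052, -0.3453, -0.0055]
tcp_rot: [-1.641, 0.029, 1.824]
wrist_force: [0.3, -0.2, 0.2]
width: 0.0196
```

```bash
python3 - <<'E'
from h import *
pose()
im,K,M=grab("wrist","w7"); crop(im,230,170,420,320,4,"w7c")
i=cv2.imread("pics/w7c.png"); cv2.imwrite("pics/w7c.png",np.clip(i.astype(float)*2.2,0,255).astype(np.uint8)[:600])
E
```

```text
t 15.12 p [ 0.4052 -0.3453 -0.0055] yaw 1.8238 tooly [ 0.0749 -0.01   -0.9971] q [-0.3396 -0.1322 -0.4556 -0.0168 -1.1734  0.5995] F [ 0.3 -0.2  0.2] w 0.0196
```

View pics/w7c.png

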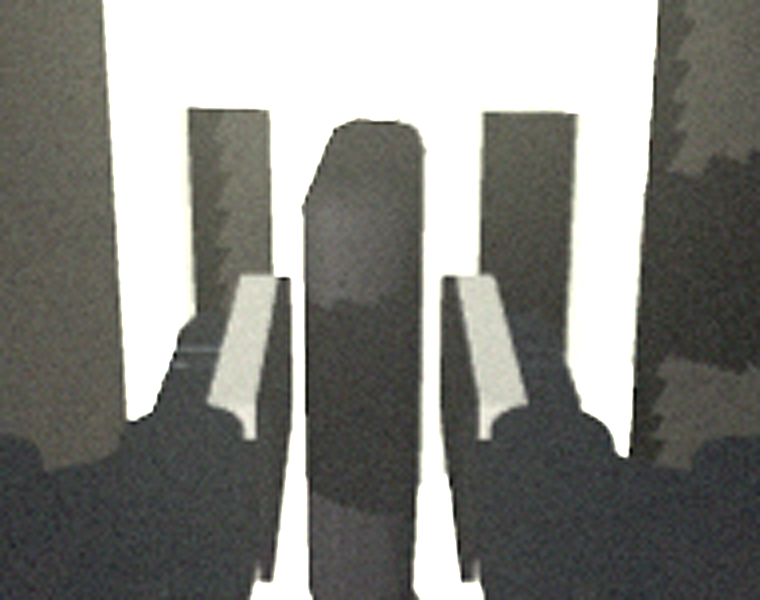

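>>> arm_command(steps=[{"fingers":20,"dx":0,"dy":5,"dz":-0.6,"yaw":0},{"fingers":20,"dx":0,"dy":3,"dz":0,"yaw":0},{"fingers":10,"dx":0,"dy":0,"dz":0,"yaw":0},{"fingers":5,"dx":0,"dy":0,"dz":0,"yaw":0},{"fingers":5,"dx":0,"dy":0,"dz":0,"yaw":0}])

```text
time: 15.8
eef_pos: [0.4056, -0.3457, -0.0119]
tcp_rot: [-1.638, 0.029, 1.824]
wrist_force: [0.2, 0.6, -0.9]
width: 0.0129
```

```bash
python3 - <<'E'
from h import *
pose()
im,K,M=grab("wrist","w8"); crop(im,230,120,420,320,4,"w8c")
i=cv2.imread("pics/w8c.png"); cv2.imwrite("pics/w8c.png",np.clip(i.astype(float)*2.2,0,255).astype(np.uint8)[:600])
E
```

```text
t 15.8 p [ 0.4056 -0.3457 -0.0119] yaw 1.8242 tooly [ 0.0725 -0.0112 -0.9973] q [-0.3387 -0.1236 -0.4608 -0.0147 -1.1614  0.5984] F [ 0.2  0.6 -0.9] w 0.0129
```

View pics/w8c.png

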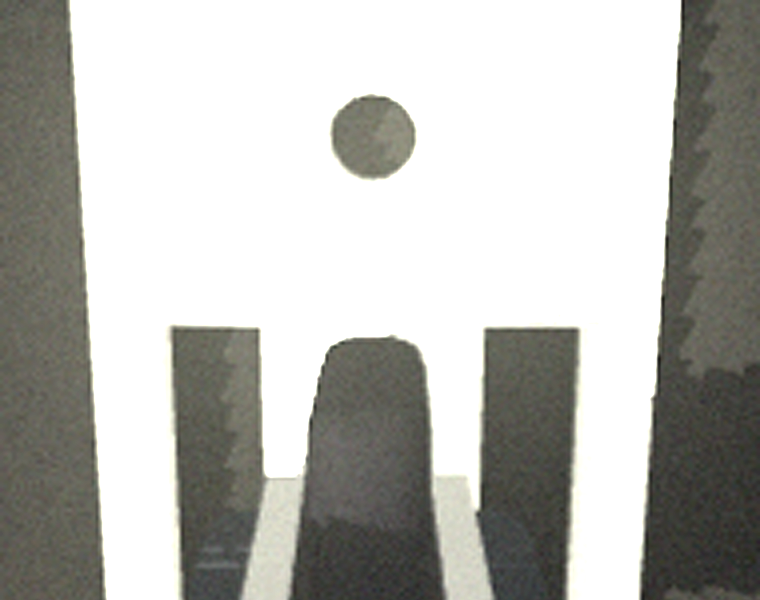

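>>> arm_command(steps=[{"fingers":5,"dx":0,"dy":2,"dz":0,"yaw":0},{"fingers":5,"dx":0,"dy":2,"dz":0,"yaw":0}])

```text
time: 16.1
eef_pos: [0.4058, -0.3458, -0.0123]
tcp_rot: [-1.637, 0.03, 1.826]
wrist_force: [-6.3, 8.4, 16.4]
width: 0.0129
```

```bash
python3 - <<'E'
from h import *
pose()
E
```

```text
t 16.1 p [ 0.4058 -0.3458 -0.0123] yaw 1.8256 tooly [ 0.0711 -0.0121 -0.9974] q [-0.3376 -0.1221 -0.4608 -0.0133 -1.161   0.5982] F [-6.3  8.4 16.4] w 0.0129
```

>>> arm_command(steps=[{"fingers":5,"dx":0,"dy":-6,"dz":0,"yaw":0},{"fingers":5,"dx":0,"dy":-12,"dz":0,"yaw":0},{"fingers":5,"dx":0,"dy":-15,"dz":0,"yaw":0},{"fingers":5,"dx":0,"dy":-15,"dz":0,"yaw":0},{"fingers":5,"dx":0,"dy":-15,"dz":0,"yaw":0},{"fingers":5,"dx":0,"dy":-5,"dz":0,"yaw":0},{"fingers":5,"dx":0,"dy":0,"dz":0,"yaw":0}])

```text
time: 16.98
eef_pos: [0.4002, -0.3442, 0.0583]
tcp_rot: [-1.637, 0.027, 1.825]
wrist_force: [0.5, -0.8, -3.6]
width: 0.0131
```

```bash
python3 - <<'E'
from h import *
pose()
im,K,M=grab("wrist","w9"); crop(im,230,60,420,320,3,"w9c")
i=cv2.imread("pics/w9c.png"); cv2.imwrite("pics/w9c.png",i[:600])
im,K,M=grab("side","s9"); crop(im,385,150,485,250,6,"s9c")
E
```

```text
t 16.98 p [ 0.4002 -0.3442  0.0583] yaw 1.8252 tooly [ 0.0706 -0.01   -0.9975] q [-0.3397 -0.1876 -0.3849 -0.0146 -1.3036  0.5984] F [ 0.5 -0.8 -3.6] w 0.0131
```

View pics/w9c.png

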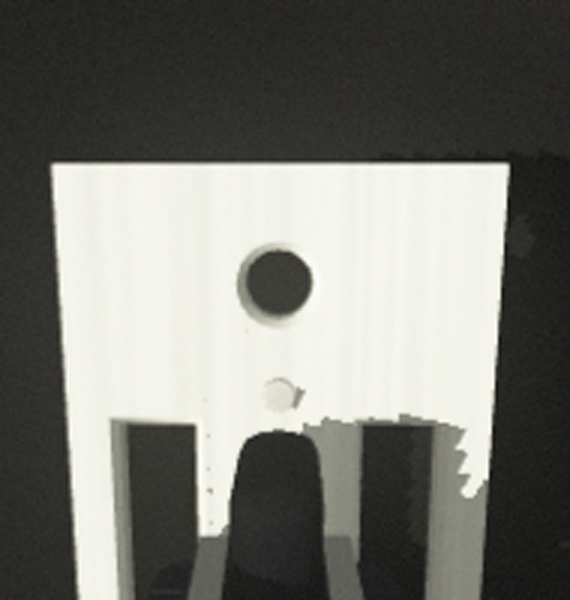

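View pics/s9c.png

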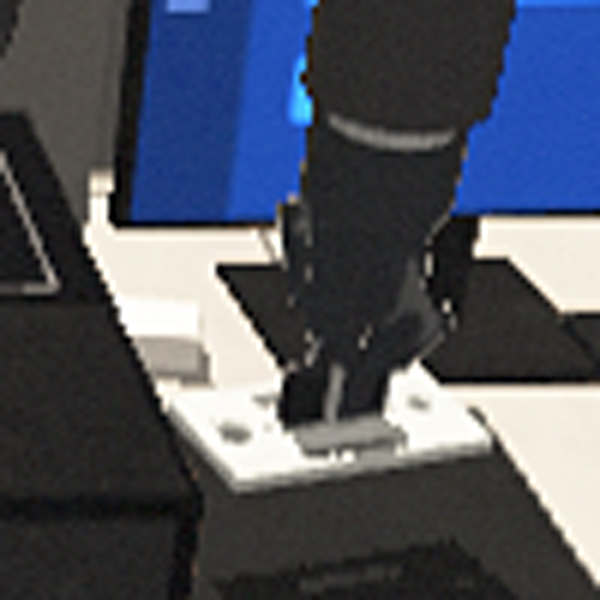

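```bash
cat > held.py <<'E'
from fit import *
# plate pose in the tool frame, from edges of its visible small end (camera K, tool_from_camera C)
def held(fn,box,C,K,hole,guess,th=110):
    # box: (x0,y0,x1,y1) around the plate's end
    im=cv2.imread(f"pics/{fn}.png"); s=4; x0,y0,x1,y1=box
    g=cv2.resize(im.min(axis=2)[y0:y1,x0:x1],None,fx=s,fy=s,interpolation=cv2.INTER_CUBIC)
    m=(g>th).astype(np.uint8); conts=cv2.findContours(m,cv2.RETR_CCOMP,cv2.CHAIN_APPROX_NONE)[0]
    px=np.concatenate(conts)[:,0].astype(float); px=(px+.5)/s-.5+np.array([x0,y0])
    Ki=np.linalg.inv(K); D=(C[:3,:3]@Ki@np.c_[px,np.ones(len(px))].T).T; o=C[:3,3]
    # plate frame in tool: x_p ~ -tool z.. : p = [tx,ty,tz], rotvec small about nominal
    # nominal: plate +y = tool x, plate z = -tool y, plate x = plate y cross z = x cross -y = -z
    N=np.array([[0,1,0],[0,0,-1],[-1,0,0]],float)  # columns: plate axes in tool
    def toplate(q,D=D):
        Rm=R.from_rotvec(q[3:]).as_matrix()@N; oo=Rm.T@(o-q[:3]); dd=D@Rm
        t=(0-oo[2])/dd[:,2]; return (oo+dd*t[:,None])[:,:2]   # on top face plane z=0
    q=np.array(guess,float)
    for tol in (.005,.003,.0015,.001):
        P=toplate(q)
        L=[abs(P[:,0]-.038)<tol,abs(P[:,0]+.038)<tol,abs(P[:,1]+.075)<tol]
        rr=np.linalg.norm(P-[0,-.055],axis=1)
        L[0]&=(P[:,1]<-.015)&(P[:,1]>-.074); L[1]&=(P[:,1]<-.015)&(P[:,1]>-.074); L[2]&=abs(P[:,0])<.037
        H=abs(rr-.006)<min(tol,.0015)
        def res(q):
            e=[]
            for k,(a,v) in enumerate(((0,.038),(0,-.038),(1,-.075))): e.append(toplate(q,D[L[k]])[:,a]-v)
            e.append((np.linalg.norm(toplate(q,D[H])-[0,-.055],axis=1)-.006)*hole)
            return np.concatenate(e)
        f=least_squares(res,q,loss="soft_l1",f_scale=.0003); q=f.x
    print("q mm",q[:3]*1000,"rot",q[3:],"n",[int(l.sum()) for l in L],int(H.sum()),"rms mm",np.sqrt((f.fun**2).mean())*1000)
    return q
def holes(q):
    N=np.array([[0,1,0],[0,0,-1],[-1,0,0]],float); Rm=R.from_rotvec(q[3:]).as_matrix()@N
    return {n:q[:3]+Rm@np.array(v) for n,v in (("big",[0,.055,-.008]),("small",[0,-.055,-.008]),("mid",[0,0,-.008]))}, Rm
E
python3 - <<'E'
from held import *
C=np.array([[.0005,.9599,.2802,-.0719],[.0004,-.2802,.9599,-.1751],[1,-.0004,-.0005,.0003],[0,0,0,1]])
f=viewer.grab_frame("wrist"); C=np.array(f["tool_from_camera"]);K=np.array(f["K"]); np.savez("cam.npz",C=C,K=K)
q=held("w9",(235,100,412,250),C,K,1.,[0,-.027,0,0,0,0])
h,Rm=holes(q); print(h)
st=status.state(); r=R.from_euler("xyz",st["tcp_rot"]).as_matrix()
print({k:st["eef_pos"]+r@v for k,v in h.items()}); print("plate axes world\n",r@Rm)
np.save("q9.npy",q)
E
```

```text
q mm [  1.6422 -28.6224   1.0275] rot [ 0.0305  0.0016 -0.0257] n [444, 453, 595] 250 rms mm 0.1687256076338143
{'big': array([ 0.0568, -0.022 ,  0.0012]), 'small': array([-0.0531, -0.0192,  0.0014]), 'mid': array([ 0.0018, -0.0206,  0.0013])}
{'big': array([ 0.3828, -0.2891,  0.0777]), 'small': array([ 0.4105, -0.3955,  0.0778]), 'mid': array([ 0.3966, -0.3423,  0.0778])}
plate axes world
 [[ 0.9673 -0.2514 -0.0331]
 [ 0.2512  0.9679 -0.0078]
 [ 0.034  -0.0008  0.9994]]
```

>>> arm_command(steps=[{"fingers":5,"dx":0,"dy":-15,"dz":0,"yaw":0},{"fingers":5,"dx":0,"dy":-20,"dz":0,"yaw":0},{"fingers":5,"dx":0,"dy":-20,"dz":0,"yaw":0},{"fingers":5,"dx":0,"dy":-20,"dz":0,"yaw":0},{"fingers":5,"dx":0,"dy":-20,"dz":0,"yaw":0},{"fingers":5,"dx":0,"dy":-20,"dz":0,"yaw":0},{"fingers":5,"dx":0,"dy":-20,"dz":0,"yaw":0},{"fingers":5,"dx":0,"dy":-15,"dz":0,"yaw":0},{"fingers":5,"dx":0,"dy":-8,"dz":0,"yaw":0}])

```text
time: 18.25
eef_pos: [0.3873, -0.3426, 0.2246]
tcp_rot: [-1.634, 0.027, 1.825]
wrist_force: [0.0, 1.2, -3.9]
width: 0.0129
```

```bash
python3 - <<'E'
from h import *
pose()
E
```

```text
t 18.25 p [ 0.3873 -0.3426  0.2246] yaw 1.8253 tooly [ 0.0676 -0.0105 -0.9977] q [-0.3447 -0.2357 -0.123  -0.013  -1.6161  0.599 ] F [ 0.   1.2 -3.9] w 0.0129
```

>>> arm_command(steps=[{"fingers":5,"dx":20,"dy":0,"dz":0,"yaw":9},{"fingers":5,"dx":30,"dy":0,"dz":0,"yaw":9},{"fingers":5,"dx":35,"dy":0,"dz":0,"yaw":9},{"fingers":5,"dx":40,"dy":0,"dz":0,"yaw":0},{"fingers":5,"dx":42,"dy":0,"dz":0,"yaw":0},{"fingers":5,"dx":42,"dy":0,"dz":0,"yaw":0},{"fingers":5,"dx":42,"dy":0,"dz":0,"yaw":0},{"fingers":5,"dx":42,"dy":0,"dz":0,"yaw":0},{"fingers":5,"dx":42,"dy":0,"dz":0,"yaw":0},{"fingers":5,"dx":42,"dy":0,"dz":0,"yaw":0}])

```text
time: 19.5
eef_pos: [0.4485, 0.0351, 0.2239]
tcp_rot: [-1.636, -0.007, 1.334]
wrist_force: [0.2, -0.2, -2.7]
width: 0.0129
```

```bash
python3 - <<'E'
from cov import *
pose(); go([.49,.345,.2],1.354)
E
```

```text
t 19.5 p [0.4485 0.0351 0.2239] yaw 1.3336 tooly [ 0.0645 -0.0087 -0.9979] q [ 0.5695 -0.4312 -0.2925  0.0423 -1.6597 -0.8021] F [ 0.2 -0.2 -2.7] w 0.0129
shift mm [310.8411  23.8652  34.0436] turn deg -1.166036196957837
```

>>> arm_command(steps=[{"fingers":5,"dx":40,"dy":0,"dz":4,"yaw":-1.2},{"fingers":5,"dx":40,"dy":0,"dz":4,"yaw":0},{"fingers":5,"dx":40,"dy":0,"dz":4,"yaw":0},{"fingers":5,"dx":40,"dy":0,"dz":4,"yaw":0},{"fingers":5,"dx":40,"dy":0,"dz":4,"yaw":0},{"fingers":5,"dx":40,"dy":0,"dz":4,"yaw":0},{"fingers":5,"dx":35,"dy":0,"dz":4,"yaw":0},{"fingers":5,"dx":22,"dy":0,"dz":4,"yaw":0},{"fingers":5,"dx":8,"dy":0,"dz":2,"yaw":0},{"fingers":5,"dx":0,"dy":0,"dz":0,"yaw":0}])

```text
time: 20.75
eef_pos: [0.4787, 0.3528, 0.218]
tcp_rot: [-1.629, 0.002, 1.36]
wrist_force: [-1.2, -0.5, -2.8]
width: 0.0134
```

```bash
cat > aim.py <<'E'
from held import *
def aim(q,z):
    # shift/turn so that the held holes stand over the pins, plate underside (mid) at height z
    pb=np.array([.5051,.3993]); ps=np.array([.4815,.2920])
    h,Rm=holes(q); st=status.state(); r=R.from_euler("xyz",st["tcp_rot"]).as_matrix(); p=st["eef_pos"]
    W={k:p+r@v for k,v in h.items()}
    d=W["big"][:2]-W["small"][:2]; e=pb-ps
    a=np.arctan2(e[1],e[0])-np.arctan2(d[1],d[0])
    Rz=R.from_euler("z",a).as_matrix(); mid=Rz@(r@h["mid"])   # after the turn
    tgt=np.r_[(pb+ps)/2,z]-mid
    r2=Rz@r
    print("holes now",W["big"],W["small"],"plate normal",(r@Rm)[:,2])
    print("turn deg",np.degrees(-a),"shift mm, axes now",r.T@(tgt-p)*1000,"axes after turn",r2.T@(tgt-p)*1000)
E
python3 - <<'E'
from aim import *
pose(); d=np.load("cam.npz")
grab("wrist","w10")
q=held("w10",(235,100,412,250),d["C"],d["K"],1.,np.load("q9.npy")); np.save("q10.npy",q)
aim(np.load("q9.npy"),.06); aim(q,.06)
E
```

```text
t 20.75 p [0.4787 0.3528 0.218 ] yaw 1.3598 tooly [ 0.0567 -0.0146 -0.9983] q [ 1.0092 -0.0078  0.0486  0.0558 -1.6093 -1.2175] F [-1.2 -0.5 -2.8] w 0.0134
q mm [  1.5457 -27.9874   0.9255] rot [ 0.0354 -0.0093  0.0314] n [79, 299, 340] 359 rms mm 0.33458010101599783
holes now [0.4883 0.4086 0.24  ] [0.4652 0.3011 0.2374] plate normal [-0.0324 -0.0171  0.9993]
turn deg 0.2720793538271644 shift mm, axes now [ -5.1077 179.4248  -7.6029] axes after turn [ -5.0217 179.4261  -7.6288]
holes now [0.4878 0.4081 0.2362] [0.4656 0.3004 0.2399] plate normal [-0.0158  0.0379  0.9992]
turn deg 0.7604646568800664 shift mm, axes now [ -4.5732 178.7919  -7.5296] axes after turn [ -4.3339 178.7951  -7.5938]
```

View pics/w10.png

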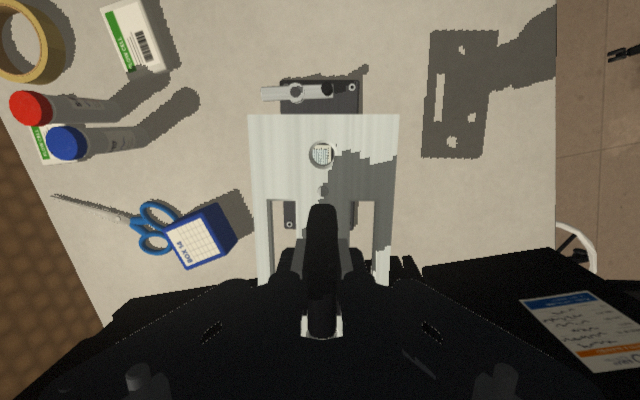

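>>> arm_command(steps=[{"fingers":5,"dx":-5,"dy":8,"dz":-7.6,"yaw":0.3},{"fingers":5,"dx":0,"dy":18,"dz":0,"yaw":0},{"fingers":5,"dx":0,"dy":20,"dz":0,"yaw":0},{"fingers":5,"dx":0,"dy":20,"dz":0,"yaw":0},{"fingers":5,"dx":0,"dy":20,"dz":0,"yaw":0},{"fingers":5,"dx":0,"dy":20,"dz":0,"yaw":0},{"fingers":5,"dx":0,"dy":20,"dz":0,"yaw":0},{"fingers":5,"dx":0,"dy":15,"dz":0,"yaw":0},{"fingers":5,"dx":0,"dy":8,"dz":0,"yaw":0},{"fingers":5,"dx":0,"dy":0,"dz":0,"yaw":0}])

```text
time: 22.05
eef_pos: [0.4936, 0.3354, 0.0569]
tcp_rot: [-1.626, 0.005, 1.347]
wrist_force: [-0.0, 0.1, -3.4]
width: 0.0126
```

```bash
python3 - <<'E'
from aim import *
pose()
im,K,M=grab("wrist","w11"); crop(im,235,80,415,250,4,"w11c"); i=cv2.imread("pics/w11c.png"); cv2.imwrite("pics/w11c.png",i[:600])
aim(np.load("q9.npy"),.048)
im,K,M=grab("side","s11"); crop(im,190,170,280,250,8,"s11c"); i=cv2.imread("pics/s11c.png"); cv2.imwrite("pics/s11c.png",i[:600])
E
```

```text
t 22.05 p [0.4936 0.3354 0.0569] yaw 1.3466 tooly [ 0.0524 -0.0169 -0.9985] q [ 0.9674  0.0293 -0.2072  0.0545 -1.3188 -1.2047] F [-0.   0.1 -3.4] w 0.0126
holes now [0.5042 0.3916 0.0792] [0.4797 0.2844 0.0769] plate normal [-0.029  -0.0154  0.9995]
turn deg -0.46896717904228596 shift mm, axes now [ 7.8721 29.9494  1.9931] axes after turn [ 7.8746 29.9529  1.9298]
```

View pics/w11c.png

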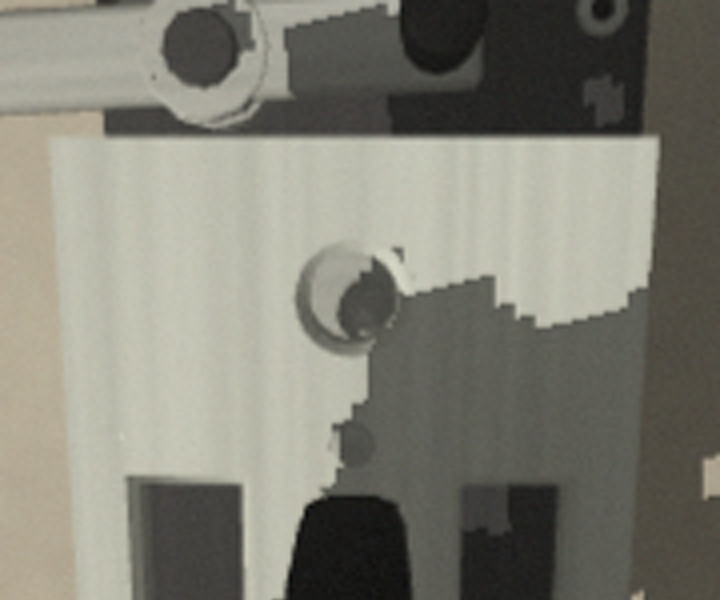

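View pics/s11c.png

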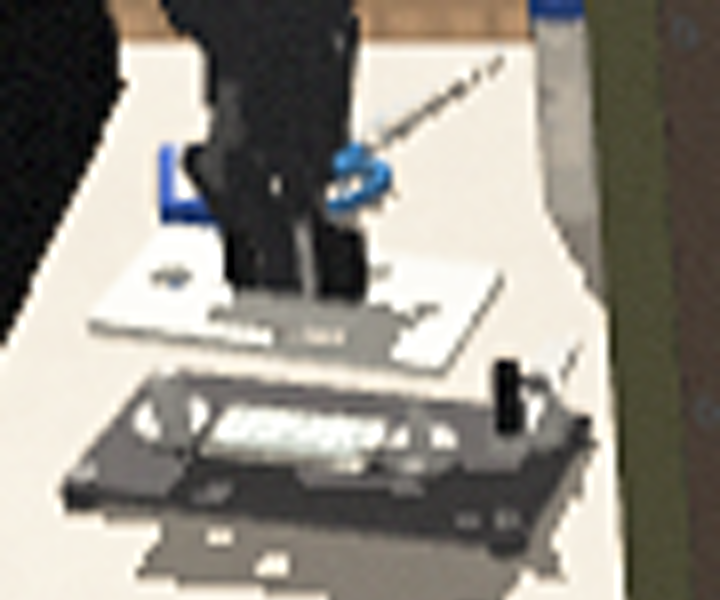

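>>> arm_command(steps=[{"fingers":5,"dx":4,"dy":0,"dz":1,"yaw":-0.5},{"fingers":5,"dx":4,"dy":8,"dz":1,"yaw":0},{"fingers":5,"dx":0,"dy":10,"dz":0,"yaw":0},{"fingers":5,"dx":0,"dy":8,"dz":0,"yaw":0},{"fingers":5,"dx":0,"dy":0,"dz":0,"yaw":0}])

```text
time: 22.78
eef_pos: [0.4956, 0.3453, 0.0313]
tcp_rot: [-1.627, 0.002, 1.357]
wrist_force: [-0.3, -0.4, -3.6]
width: 0.013
```

```bash
python3 - <<'E'
from aim import *
pose()
im,K,M=grab("wrist","w12"); crop(im,235,80,415,250,4,"w12c"); i=cv2.imread("pics/w12c.png"); cv2.imwrite("pics/w12c.png",i[:600])
aim(np.load("q9.npy"),.042)
print("pin tip should be at crop px",[(proj([*c,.040],K,M)-[235,80]+.5)*4 for c in ((.4815,.2920),)],"shoulder",(proj([.4815,.2920,.018],K,M)-[235,80]+.5)*4)
E
```

```text
t 22.77 p [0.4956 0.3453 0.0313] yaw 1.3567 tooly [ 0.0549 -0.014  -0.9984] q [ 0.9748  0.0607 -0.223   0.0559 -1.2683 -1.205 ] F [-0.3 -0.4 -3.6] w 0.013
holes now [0.5056 0.4015 0.0537] [0.4821 0.2941 0.0511] plate normal [-0.0311 -0.018   0.9994]
turn deg 0.11233365101301238 shift mm, axes now [-2.2179 10.3957  0.6714] axes after turn [-2.2181 10.3959  0.667 ]
pin tip should be at crop px [array([356.1631, 274.5869])] shoulder [362.865  261.6266]
```

View pics/w12c.png

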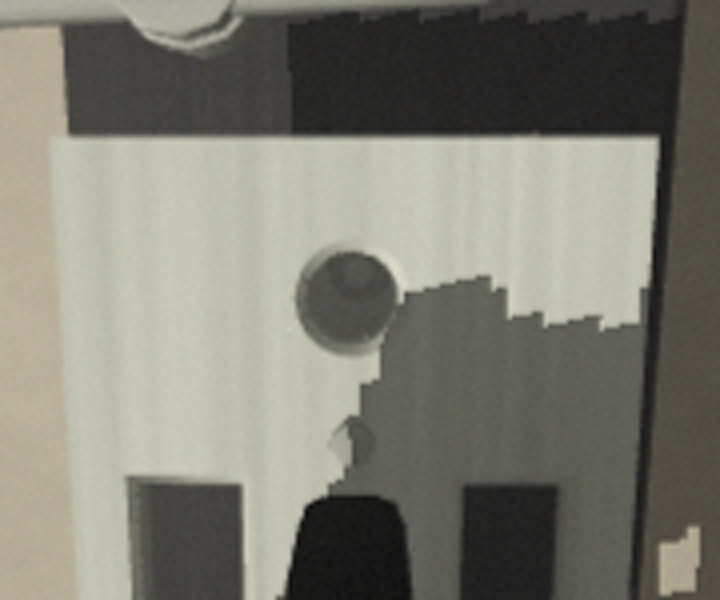

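>>> arm_command(steps=[{"fingers":5,"dx":-2,"dy":4,"dz":0.5,"yaw":0},{"fingers":5,"dx":0,"dy":3,"dz":0,"yaw":0},{"fingers":5,"dx":0,"dy":0,"dz":0,"yaw":0}])

```text
time: 23.2
eef_pos: [0.4956, 0.3435, 0.0251]
tcp_rot: [-1.629, 0.001, 1.357]
wrist_force: [-0.3, -0.2, -3.7]
width: 0.0129
```

```bash
cat > chk.py <<'E'
from aim import *
import sys
n=sys.argv[1]; z=float(sys.argv[2])
pose()
im,K,M=grab("wrist",n); i=cv2.resize(im[80:250,235:415],None,fx=4,fy=4,interpolation=cv2.INTER_CUBIC)
i=np.clip(i.astype(float)*1.6,0,255).astype(np.uint8)
cv2.imwrite(f"pics/{n}c.png",i[100:500])
aim(np.load("q9.npy"),z)
print("pin tip px",(proj([.4815,.2920,.040],K,M)-[235,80]+.5)*4-[0,100])
E
python3 chk.py w13 .038
```

```text
t 23.2 p [0.4956 0.3435 0.0251] yaw 1.3566 tooly [ 0.0563 -0.0128 -0.9983] q [ 0.9733  0.0604 -0.2354  0.0566 -1.2544 -1.2046] F [-0.3 -0.2 -3.7] w 0.0129
holes now [0.5054 0.3996 0.0471] [0.4819 0.2921 0.0444] plate normal [-0.032  -0.0188  0.9993]
turn deg 0.10598349830708176 shift mm, axes now [-0.2841  7.7144  0.741 ] axes after turn [-0.2846  7.7144  0.7405]
pin tip px [356.5167 192.0514]
```

View pics/w13c.png

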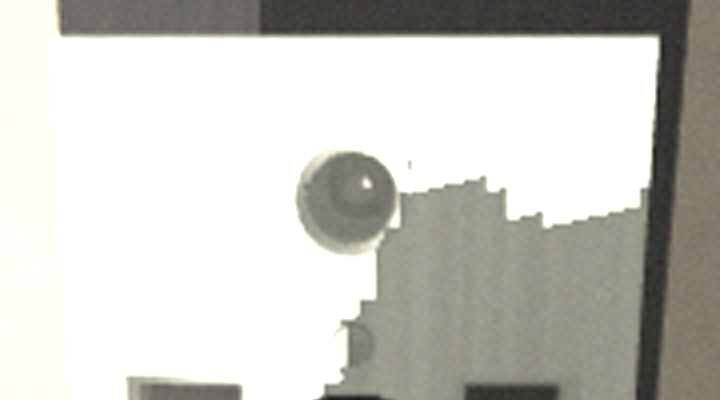

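>>> arm_command(steps=[{"fingers":5,"dx":-0.4,"dy":3,"dz":0.6,"yaw":0},{"fingers":5,"dx":0,"dy":3,"dz":0,"yaw":0},{"fingers":5,"dx":0,"dy":2,"dz":0,"yaw":0}])

```text
time: 23.62
eef_pos: [0.4956, 0.3434, 0.0172]
tcp_rot: [-1.629, -0.0, 1.357]
wrist_force: [0.1, -0.6, -3.6]
width: 0.0133
```

```bash
python3 chk.py w14 .032
```

```text
t 23.62 p [0.4956 0.3434 0.0172] yaw 1.3567 tooly [ 0.057  -0.012  -0.9983] q [ 0.9733  0.0649 -0.2458  0.057  -1.2384 -1.2054] F [ 0.1 -0.6 -3.6] w 0.0133
holes now [0.5052 0.3993 0.0388] [0.4817 0.2919 0.036 ] plate normal [-0.0322 -0.0192  0.9993]
turn deg 0.10741471595758789 shift mm, axes now [-0.0158  5.3428  0.472 ] axes after turn [-0.0161  5.3428  0.472 ]
pin tip px [353.5208 199.5371]
```

View pics/w14c.png

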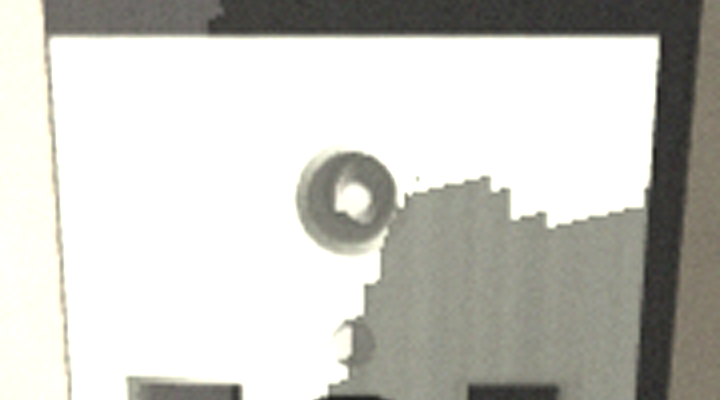

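>>> arm_command(steps=[{"fingers":5,"dx":0,"dy":3,"dz":0.5,"yaw":0},{"fingers":5,"dx":0,"dy":3,"dz":0.2,"yaw":0}])

```text
time: 23.92
eef_pos: [0.4952, 0.3434, 0.0106]
tcp_rot: [-1.629, -0.0, 1.357]
wrist_force: [0.7, -0.1, -2.5]
width: 0.013
```

```bash
python3 chk.py w15 .026
```

```text
t 23.93 p [0.4952 0.3434 0.0106] yaw 1.3566 tooly [ 0.0568 -0.0122 -0.9983] q [ 0.9739  0.0693 -0.2538  0.0572 -1.2264 -1.2068] F [ 0.7 -0.1 -2.5] w 0.013
holes now [0.5047 0.3994 0.032 ] [0.4813 0.2919 0.0292] plate normal [-0.032  -0.019   0.9993]
turn deg 0.10162048854776601 shift mm, axes now [ 0.0656  4.6414 -0.0062] axes after turn [ 0.0661  4.6414 -0.006 ]
pin tip px [347.5708 205.9606]
```

Going in freely with no contact force. I'll keep lowering.

>>> arm_command(steps=[{"fingers":5,"dx":0,"dy":2.5,"dz":0.1,"yaw":0},{"fingers":5,"dx":0,"dy":2.5,"dz":0.1,"yaw":0},{"fingers":5,"dx":0,"dy":2,"dz":0.1,"yaw":0}])

```text
time: 24.35
eef_pos: [0.4952, 0.3433, 0.0027]
tcp_rot: [-1.629, 0.0, 1.357]
wrist_force: [-0.8, 0.5, -3.2]
width: 0.0129
```

```bash
python3 chk.py w16 .019
```

```text
t 24.35 p [0.4952 0.3433 0.0027] yaw 1.3566 tooly [ 0.0565 -0.0124 -0.9983] q [ 0.9737  0.0757 -0.2621  0.0574 -1.2121 -1.2075] F [-0.8  0.5 -3.2] w 0.0129
holes now [0.5047 0.3993 0.0243] [0.4813 0.2918 0.0215] plate normal [-0.0317 -0.0188  0.9993]
turn deg 0.1029820979756168 shift mm, axes now [ 0.1621  3.8923 -0.0127] axes after turn [ 0.1625  3.8923 -0.0124]
pin tip px [344.1736 214.9251]
```

View pics/w16c.png

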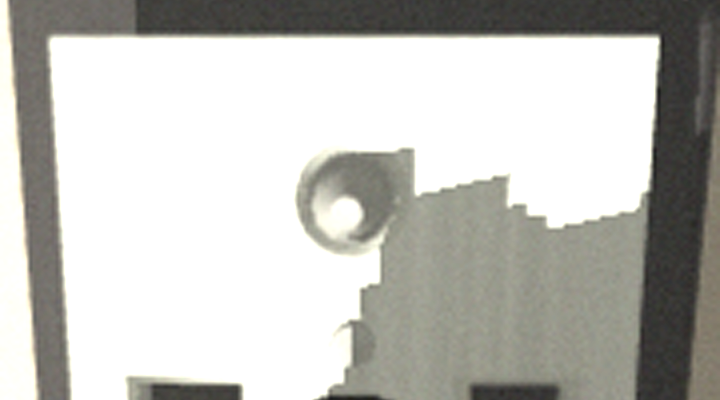

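>>> arm_command(steps=[{"fingers":5,"dx":0,"dy":1.5,"dz":0.1,"yaw":0},{"fingers":5,"dx":0,"dy":1.2,"dz":0.1,"yaw":0}])

```text
time: 24.65
eef_pos: [0.4953, 0.3434, 0.0003]
tcp_rot: [-1.629, 0.0, 1.357]
wrist_force: [-1.5, -0.1, 1.8]
width: 0.0135
```

```bash
python3 -c "
from h import *
pose(); print(status.state()['moment'])"
```

```text
t 24.65 p [0.4953 0.3434 0.0003] yaw 1.3567 tooly [ 0.0569 -0.0126 -0.9983] q [ 0.9739  0.0777 -0.2648  0.058  -1.2073 -1.208 ] F [-1.5 -0.1  1.8] w 0.0135
[-0.3968  0.9595 -0.1109]
```

>>> arm_command(steps=[{"fingers":5,"dx":0,"dy":1.2,"dz":0.1,"yaw":0},{"fingers":5,"dx":0,"dy":1,"dz":0,"yaw":0}])

```text
time: 24.9
eef_pos: [0.4956, 0.3436, -0.0]
tcp_rot: [-1.63, -0.0, 1.357]
wrist_force: [-5.3, 0.2, 3.0]
width: 0.0136
```

```bash
python3 -c "
from h import *
pose(); print(status.state()['moment'])
im,K,M=grab('side','s17'); crop(im,190,180,280,250,8,'s17c')"
```

```text
t 24.9 p [ 0.4956  0.3436 -0.    ] yaw 1.3568 tooly [ 0.0579 -0.0124 -0.9982] q [ 0.9741  0.078  -0.2655  0.0588 -1.2056 -1.2085] F [-5.3  0.2  3. ] w 0.0136
[-0.2903  1.9291 -0.2967]
```

View pics/s17c.png

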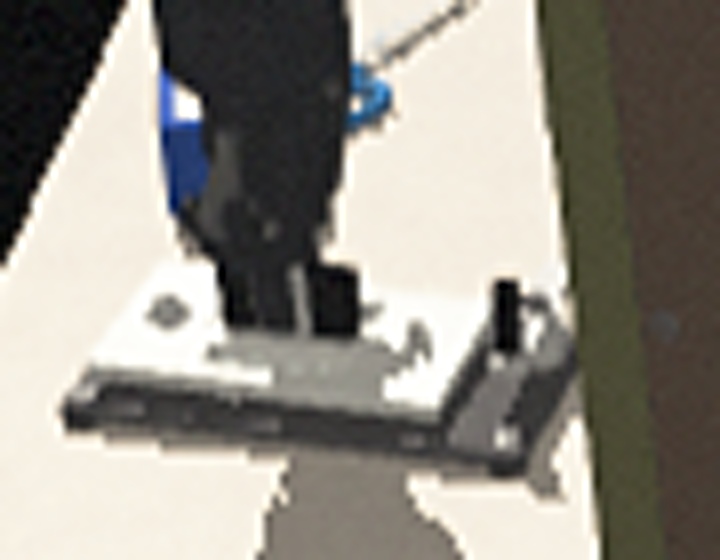

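>>> arm_command(steps=[{"fingers":15,"dx":0,"dy":0,"dz":0,"yaw":0},{"fingers":18,"dx":0,"dy":0,"dz":0,"yaw":0},{"fingers":24,"dx":0,"dy":0,"dz":0,"yaw":0},{"fingers":30,"dx":0,"dy":0,"dz":0,"yaw":0},{"fingers":30,"dx":0,"dy":0,"dz":0,"yaw":0}])

```text
time: 25.58
eef_pos: [0.4966, 0.3443, -0.0003]
tcp_rot: [-1.632, -0.003, 1.357]
wrist_force: [-0.4, 0.5, -0.6]
width: 0.0298
```

```bash
python3 chk.py w18 .018
python3 - <<'E'
from h import *
im,K,M=grab('side','s18'); crop(im,190,180,280,250,8,'s18c')
E
```

```text
t 25.57 p [ 0.4966  0.3443 -0.0003] yaw 1.3572 tooly [ 0.06   -0.0102 -0.9981] q [ 0.9737  0.0787 -0.2656  0.0594 -1.2018 -1.2081] F [-0.4  0.5 -0.6] w 0.0298
holes now [0.5063 0.4003 0.0218] [0.4829 0.2929 0.0186] plate normal [-0.0357 -0.0214  0.9991]
turn deg 0.13970858888303966 shift mm, axes now [-1.2242  2.1277  1.1836] axes after turn [-1.2267  2.1279  1.1806]
pin tip px [351.7385 208.4679]
```

View pics/w18.png

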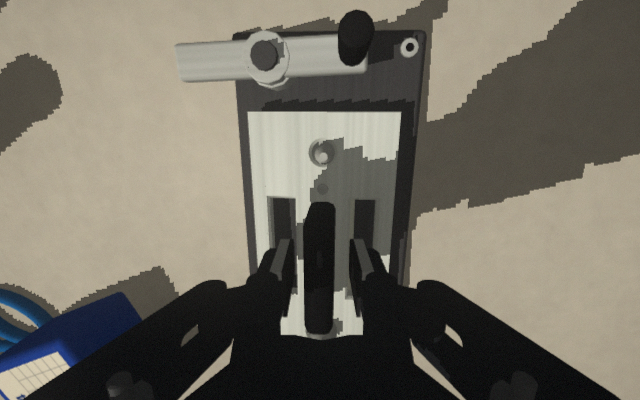

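View pics/s18c.png

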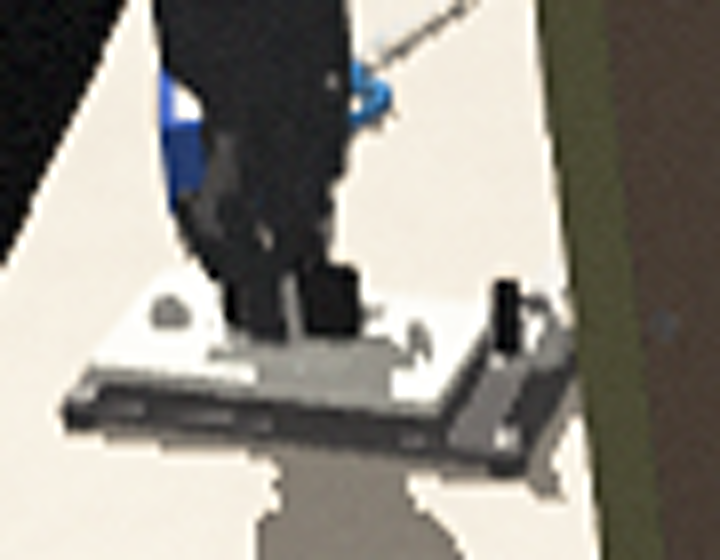

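>>> arm_command(steps=[{"fingers":32,"dx":0,"dy":-8,"dz":0,"yaw":0},{"fingers":35,"dx":0,"dy":-15,"dz":-0.5,"yaw":0},{"fingers":45,"dx":0,"dy":-22,"dz":0,"yaw":0},{"fingers":45,"dx":0,"dy":-25,"dz":0,"yaw":0},{"fingers":45,"dx":0,"dy":-25,"dz":0,"yaw":0},{"fingers":45,"dx":0,"dy":-20,"dz":0,"yaw":0},{"fingers":45,"dx":0,"dy":-5,"dz":0,"yaw":0},{"fingers":45,"dx":0,"dy":0,"dz":0,"yaw":0}])

```text
time: 26.68
eef_pos: [0.4905, 0.3461, 0.1309]
tcp_rot: [-1.635, -0.008, 1.358]
wrist_force: [0.3, 0.2, 0.0]
width: 0.0446
```

```bash
python3 - <<'E'
from h import *
pose()
im,K,M=grab("wrist","w19"); crop(im,220,60,420,260,3,"w19c")
im,K,M=grab('side','s19'); crop(im,190,180,280,250,8,'s19c')
E
```

```text
t 26.68 p [0.4905 0.3461 0.1309] yaw 1.3576 tooly [ 0.0646 -0.0056 -0.9979] q [ 0.9857 -0.0049 -0.1074  0.0575 -1.4374 -1.2059] F [0.3 0.2 0. ] w 0.0446
```

View pics/w19c.png

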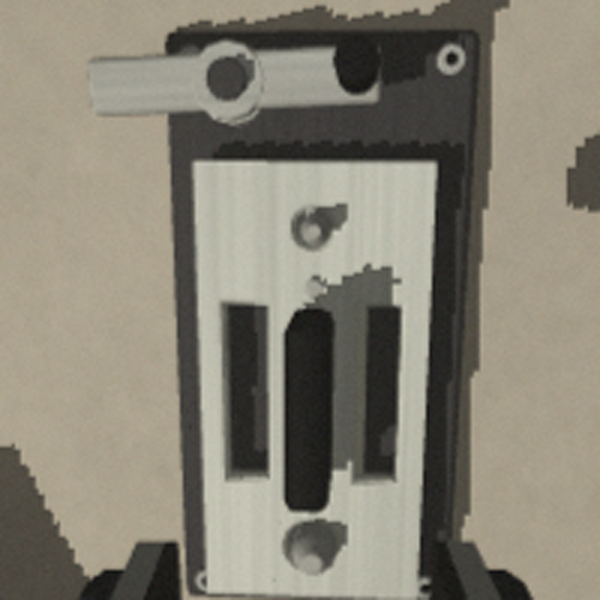

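View pics/s19c.png

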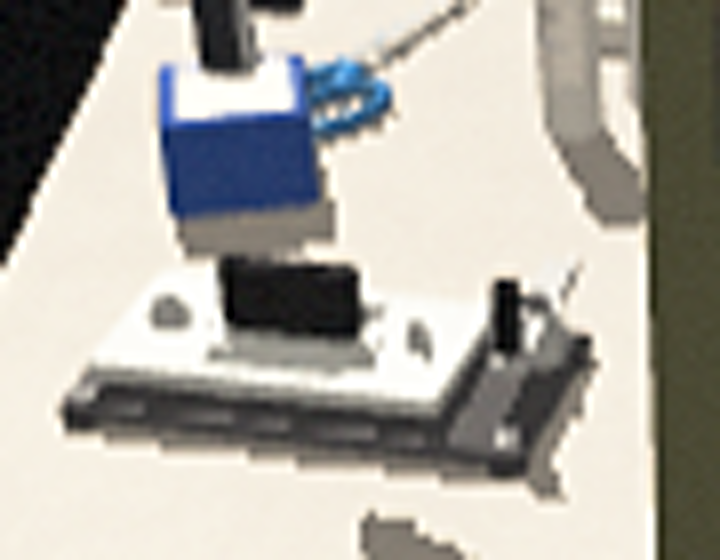

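```bash
python3 - <<'E'
from held import *
im,K,M=load("w19")
up=lambda p:(np.asarray(p,float)+.5)/3-.5+np.array([220,60])
# edges: sub-pixel line fits on bright/dark threshold, left & right sides and far edge
g=im.min(axis=2).astype(float)
def edge(v,u0,u1):
    row=g[v,u0:u1]; d=np.gradient(cv2.GaussianBlur(row[None],(0,0),.7)[0]); i=np.argmax(abs(d)); return u0+i
for v in (125,150,175,200,225):
    l=edge(v,276,296); r=edge(v,350,372)
    a=cast(l,v,K,M,.026);b=cast(r,v,K,M,.026); print(v,l,r,"width mm",np.linalg.norm(a-b)*1000)
for n,p in (("tl",(193,161)),("tr",(437,161)),("bl",(207,593)),("br",(422,597))): print(n,cast(*up(p),K,M,.026))
a,b,c,d=[cast(*up(p),K,M,.026) for p in ((193,161),(437,161),(207,593),(422,597))]
print([round(np.linalg.norm(x)*1000,1) for x in (a-b,c-d,a-c,b-d)],"centre",(a+b+c+d)/4)
jx=np.array([.9765,-.2153]);jy=np.array([.2153,.9765]); o=np.array([.4933,.3456])
s=circ(im,K,M,[*cast(*up((311,227)),K,M,.026)],.026,.006,lo=30,hi=80,s=6); b=circ(im,K,M,[*cast(*up((311,547)),K,M,.026)],.026,.009,lo=30,hi=80,s=6)
print(s,b,np.linalg.norm(s[0]-b[0]))
po=cast(*up((356,64)),K,M,.07); print("post",po, "pivot",cast(*up((229,79)),K,M,.042))
E
```

```text
125 284 365 width mm 76.7006529517058
150 285 364 width mm 76.6718735621299
175 286 362 width mm 75.66596444888766
200 287 352 width mm 66.55788755961676
225 287 360 width mm 76.62962436439399
tl [0.5149 0.2636 0.026 ]
tr [0.4405 0.2798 0.026 ]
bl [0.5475 0.4106 0.026 ]
br [0.4711 0.4261 0.026 ]
[np.float64(76.1), np.float64(78.0), np.float64(150.6), np.float64(149.5)] centre [0.4935 0.345  0.026 ]
(array([0.4814, 0.2908]), np.float64(0.006019935925178814), np.float64(0.00028273196049794435), 6) (array([0.504, 0.398]), np.float64(0.009019490600952668), np.float64(0.00042542198575686686), 11) 0.10954349549685173
post [0.4601 0.2519 0.07  ] pivot [0.4961 0.2448 0.042 ]
```

>>> arm_command(steps=[{"fingers":0,"dx":0,"dy":15,"dz":0,"yaw":0},{"fingers":0,"dx":0,"dy":20,"dz":0,"yaw":0},{"fingers":0,"dx":0,"dy":20,"dz":0,"yaw":0},{"fingers":0,"dx":0,"dy":15,"dz":0,"yaw":0},{"fingers":0,"dx":0,"dy":5,"dz":0,"yaw":0},{"fingers":0,"dx":0,"dy":3,"dz":0,"yaw":0}])

```text
time: 27.52
eef_pos: [0.4934, 0.3428, 0.0416]
tcp_rot: [-1.63, 0.001, 1.357]
wrist_force: [0.9, -0.7, 0.4]
width: -0.0003
```

```bash
python3 - <<'E'
from h import *
pose()
im,K,M=grab("wrist","w20")
E
```

```text
t 27.52 p [0.4934 0.3428 0.0416] yaw 1.3569 tooly [ 0.0576 -0.0131 -0.9983] q [ 0.9768  0.0428 -0.2231  0.0575 -1.2839 -1.2063] F [ 0.9 -0.7  0.4] w -0.0003
```

View pics/w20.png

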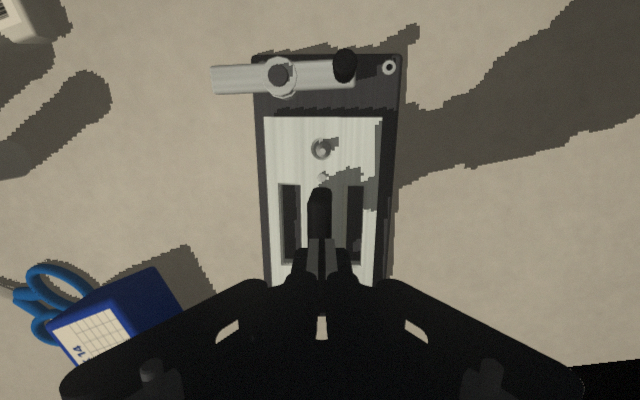

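>>> arm_command(steps=[{"fingers":0,"dx":0,"dy":3,"dz":0,"yaw":0},{"fingers":0,"dx":0,"dy":2,"dz":0,"yaw":0}])

```text
time: 27.82
eef_pos: [0.494, 0.3433, 0.0373]
tcp_rot: [-1.631, -0.001, 1.357]
wrist_force: [-0.5, 0.5, 0.0]
width: 0.0003
```

>>> arm_command(steps=[{"fingers":0,"dx":0,"dy":2,"dz":0,"yaw":0},{"fingers":0,"dx":0,"dy":2,"dz":0,"yaw":0}])

```text
time: 28.08
eef_pos: [0.4945, 0.3435, 0.0337]
tcp_rot: [-1.631, -0.002, 1.357]
wrist_force: [0.3, -0.2, 0.1]
width: 0.0003
```

>>> arm_command(steps=[{"fingers":0,"dx":0,"dy":1.5,"dz":0,"yaw":0},{"fingers":0,"dx":0,"dy":1.5,"dz":0,"yaw":0}])

```text
time: 28.32
eef_pos: [0.4947, 0.3435, 0.0306]
tcp_rot: [-1.631, -0.002, 1.357]
wrist_force: [-0.6, 0.4, -0.4]
width: -0.0001
```

>>> arm_command(steps=[{"fingers":0,"dx":0,"dy":1.5,"dz":0,"yaw":0},{"fingers":0,"dx":0,"dy":1,"dz":0,"yaw":0}])

```text
time: 28.58
eef_pos: [0.495, 0.3435, 0.0287]
tcp_rot: [-1.632, -0.002, 1.357]
wrist_force: [-3.8, -1.6, 7.5]
width: -0.0001
```

>>> arm_command(steps=[{"fingers":0,"dx":0,"dy":1,"dz":0,"yaw":0},{"fingers":0,"dx":0,"dy":1,"dz":0,"yaw":0}])

```text
time: 28.82
eef_pos: [0.4952, 0.3435, 0.0288]
tcp_rot: [-1.632, -0.002, 1.358]
wrist_force: [-4.4, -1.3, 5.8]
width: 0.0001
```

>>> arm_command(steps=[{"fingers":0,"dx":0,"dy":-12,"dz":0,"yaw":0},{"fingers":15,"dx":0,"dy":-22,"dz":0,"yaw":0},{"fingers":30,"dx":0,"dy":-20,"dz":0,"yaw":0},{"fingers":30,"dx":-25,"dy":0,"dz":4,"yaw":-10},{"fingers":30,"dx":-30,"dy":0,"dz":0,"yaw":-10},{"fingers":30,"dx":-25,"dy":0,"dz":-9,"yaw":-10},{"fingers":30,"dx":0,"dy":0,"dz":0,"yaw":-10},{"fingers":30,"dx":0,"dy":0,"dz":0,"yaw":-10},{"fingers":30,"dx":0,"dy":0,"dz":0,"yaw":-10},{"fingers":30,"dx":0,"dy":0,"dz":0,"yaw":-10}])

```text
time: 30.08
eef_pos: [0.4959, 0.266, 0.0929]
tcp_rot: [-1.6, 0.061, 2.618]
wrist_force: [0.0, 0.6, 0.3]
width: 0.0302
```

```bash
cat > lat.py <<'E'
from h import *
def lat(th,z,off=(0,0)):
    piv=np.array([.4968,.2445]); yj=-.217
    # post direction from pivot at latch angle th: closed -jy, open 1.57 -> -jx
    jx=np.array([np.cos(yj),np.sin(yj)]); jy=np.array([-np.sin(yj),np.cos(yj)])
    u=-(jy*np.cos(th)+jx*np.sin(th)); post=piv+.038*u
    yaw=yj+np.pi+(np.pi/2-th)   # jaws tangential
    st=status.state(); r=R.from_euler("xyz",st["tcp_rot"]).as_matrix(); p=st["eef_pos"]
    a=(yaw-st["tcp_rot"][2]+np.pi)%(2*np.pi)-np.pi
    r2=R.from_euler("z",a).as_matrix()@r
    tgt=np.r_[post,z]+.032*r2[:,1]
    print("th",th,"post",post,"tip now",p-.032*r[:,1],"turn deg",-np.degrees(a),"shift axes now",r.T@(tgt-p)*1000,"after turn",r2.T@(tgt-p)*1000)
E
python3 - <<'E'
from lat import *
pose(); lat(1.57,.044)
grab("wrist","w21")
E
```

```text
t 30.07 p [0.4959 0.266  0.0929] yaw 2.6176 tooly [ 0.0673 -0.0052 -0.9977] q [ 0.8886 -0.1025 -0.2704  0.0567 -1.3648  0.1486] F [0.  0.6 0.3] w 0.0302
th 1.57 post [0.4597 0.2527] tip now [0.4937 0.2661 0.1248] turn deg -17.632152853641674 shift axes now [27.9934 78.4241 30.4595] after turn [35.4236 78.2136 22.1257]
```

View pics/w21.png

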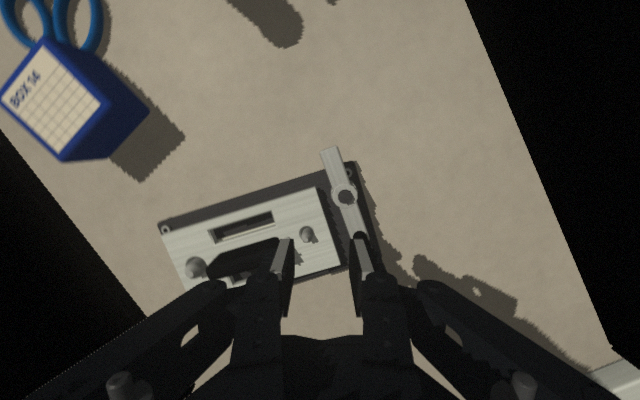

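>>> arm_command(steps=[{"fingers":30,"dx":0,"dy":0,"dz":0,"yaw":-9},{"fingers":30,"dx":0,"dy":0,"dz":0,"yaw":-9},{"fingers":30,"dx":18,"dy":10,"dz":11,"yaw":0},{"fingers":30,"dx":17,"dy":15,"dz":11,"yaw":0},{"fingers":30,"dx":0,"dy":8,"dz":0,"yaw":0},{"fingers":30,"dx":0,"dy":0,"dz":0,"yaw":0}])

```text
time: 30.88
eef_pos: [0.4605, 0.252, 0.0604]
tcp_rot: [-1.584, 0.07, 2.935]
wrist_force: [1.2, -0.8, -0.2]
width: 0.0301
```

```bash
python3 - <<'E'
from lat import *
pose(); lat(1.57,.044)
grab("wrist","w22")
im,K,M=grab("side","s22"); crop(im,200,160,290,240,8,"s22c"); i=cv2.imread("pics/s22c.png"); cv2.imwrite("pics/s22c.png",i[:600])
E
```

```text
t 30.88 p [0.4605 0.252  0.0604] yaw 2.9348 tooly [ 0.0715 -0.0018 -0.9974] q [ 0.9295 -0.1993 -0.4178  0.0605 -1.3113  0.4206] F [ 1.2 -0.8 -0.2] w 0.0301
th 1.57 post [0.4597 0.2527] tip now [0.4582 0.252  0.0923] turn deg 0.539469222287495 shift axes now [ 2.0423 48.3172 -0.2905] after turn [ 2.0509 48.3167 -0.3033]
```

View pics/w22.png

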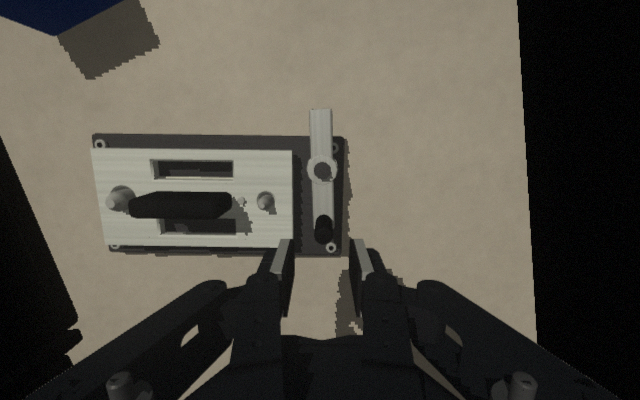

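View pics/s22c.png

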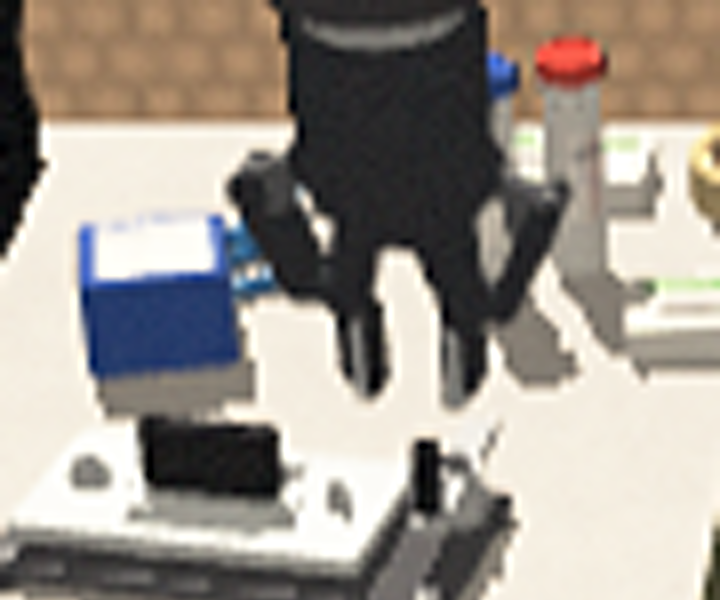

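>>> arm_command(steps=[{"fingers":30,"dx":2,"dy":10,"dz":0,"yaw":0},{"fingers":30,"dx":0,"dy":12,"dz":0,"yaw":0},{"fingers":30,"dx":0,"dy":12,"dz":0,"yaw":0},{"fingers":28,"dx":0,"dy":8,"dz":0,"yaw":0},{"fingers":26,"dx":0,"dy":0,"dz":0,"yaw":0}])

```text
time: 31.6
eef_pos: [0.4624, 0.2525, 0.0156]
tcp_rot: [-1.583, 0.07, 2.934]
wrist_force: [-0.7, 0.3, -0.4]
width: 0.0264
```

```bash
python3 - <<'E'
from lat import *
pose(); lat(1.57,.046); lat(1.4,.046)
im,K,M=grab("wrist","w23")
im,K,M=grab("side","s23"); crop(im,200,160,290,240,8,"s23c"); i=cv2.imread("pics/s23c.png"); cv2.imwrite("pics/s23c.png",i[:600])
E
```

```text
t 31.6 p [0.4624 0.2525 0.0156] yaw 2.9338 tooly [ 0.0714 -0.0024 -0.9974] q [ 0.927  -0.1638 -0.4715  0.0623 -1.2227  0.4164] F [-0.7  0.3 -0.4] w 0.0264
th 1.57 post [0.4597 0.2527] tip now [0.4601 0.2526 0.0475] turn deg 0.48470232686164816 shift axes now [0.5454 1.4641 0.0442] after turn [0.5451 1.4641 0.0479]
th 1.4 post [0.4588 0.2463] tip now [0.4601 0.2526 0.0475] turn deg -9.255580190362343 shift axes now [0.1494 1.4169 6.1014] after turn [1.1248 1.3492 6.0143]
```

View pics/w23.png

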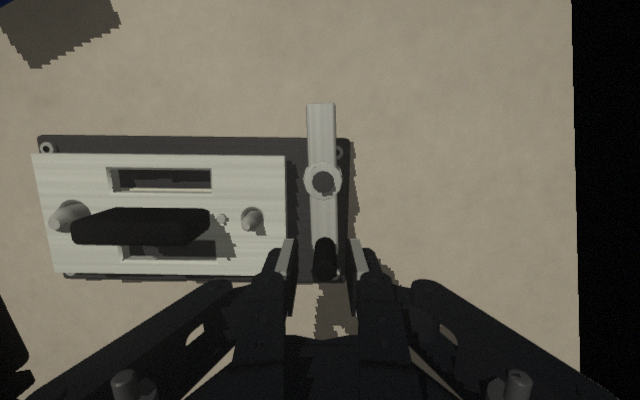

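View pics/s23c.png

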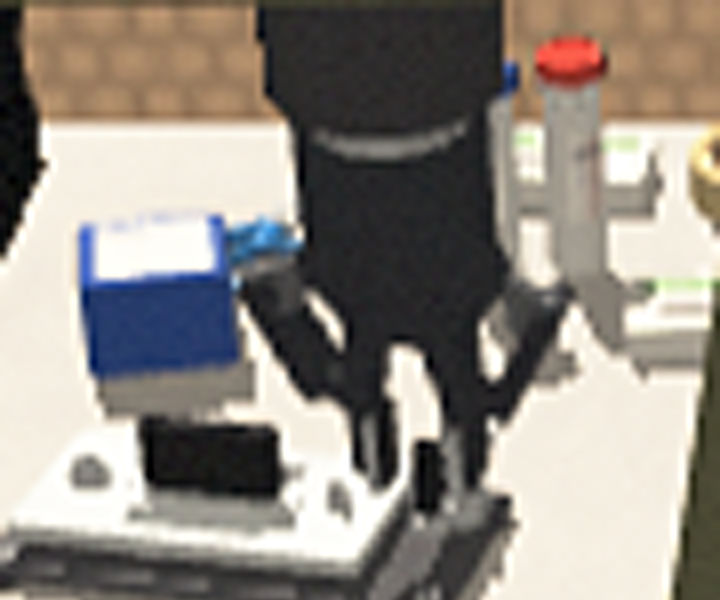

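>>> arm_command(steps=[{"fingers":20,"dx":0,"dy":0,"dz":6.4,"yaw":-9.7},{"fingers":18,"dx":-0.5,"dy":0,"dz":6.4,"yaw":-9.7},{"fingers":18,"dx":-0.5,"dy":0,"dz":6.4,"yaw":-9.7},{"fingers":18,"dx":-0.5,"dy":0,"dz":6.4,"yaw":-9.7}])

```text
time: 32.2
eef_pos: [0.4654, 0.2301, 0.0182]
tcp_rot: [-1.539, 0.066, -2.649]
wrist_force: [-1.4, 1.5, -1.8]
width: 0.0181
```

```bash
python3 - <<'E'
from lat import *
pose(); lat(.85,.046); lat(.7,.046)
im,K,M=grab("wrist","w24")
E
```

```text
t 32.2 p [0.4654 0.2301 0.0182] yaw -2.6485 tooly [ 0.0732  0.0037 -0.9973] q [ 0.8899 -0.1947 -0.4919  0.058  -1.2251  1.1546] F [-1.4  1.5 -1.8] w 0.0181
th 0.85 post [0.4635 0.2262] tip now [0.463  0.2299 0.0501] turn deg -0.6143411564476196 shift axes now [1.6252 4.0761 3.4055] after turn [1.6629 4.0732 3.3908]
th 0.7 post [0.4666 0.2214] tip now [0.463  0.2299 0.0501] turn deg -9.208708083409988 shift axes now [1.0164 4.2841 8.7461] after turn [2.4241 4.1834 8.515 ]
```

View pics/w24.png

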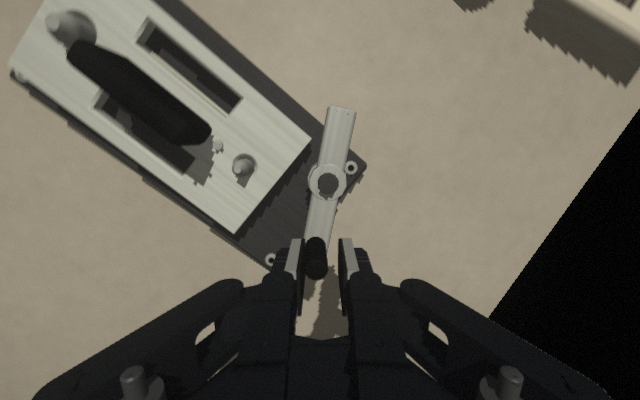

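>>> arm_command(steps=[{"fingers":18,"dx":1,"dy":2.5,"dz":8.7,"yaw":-9.2},{"fingers":18,"dx":-0.2,"dy":0.8,"dz":6.6,"yaw":-9.7},{"fingers":18,"dx":-0.2,"dy":0.8,"dz":6.6,"yaw":-9.7}])

```text
time: 32.62
eef_pos: [0.4787, 0.2134, 0.017]
tcp_rot: [-1.511, 0.046, -2.135]
wrist_force: [-2.4, -0.8, 1.0]
width: 0.0182
```

```bash
python3 - <<'E'
from lat import *
pose(); lat(.37,.046); lat(.2,.046)
im,K,M=grab("wrist","w25")
E
```

```text
t 32.62 p [0.4787 0.2134 0.017 ] yaw -2.1347 tooly [ 0.0746  0.0065 -0.9972] q [ 0.8434 -0.1835 -0.4834  0.0548 -1.2168  1.7153] F [-2.4 -0.8  1. ] w 0.0182
th 0.37 post [0.4758 0.2129] tip now [0.4763 0.2132 0.0489] turn deg 1.3240863372645357 shift axes now [ 0.7087  2.8905 -0.4243] after turn [ 0.7144  2.8911 -0.411 ]
th 0.2 post [0.4814 0.2098] tip now [0.4763 0.2132 0.0489] turn deg -8.416196179959455 shift axes now [0.0027 3.2903 5.7364] after turn [0.87   3.2482 5.6943]
```

View pics/w25.png

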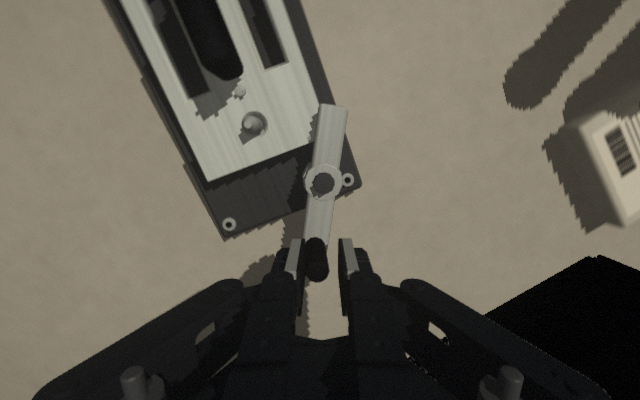

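>>> arm_command(steps=[{"fingers":18,"dx":0,"dy":1.5,"dz":5.8,"yaw":-8.4},{"fingers":18,"dx":-0.3,"dy":0.8,"dz":6.5,"yaw":-9},{"fingers":18,"dx":0,"dy":0.5,"dz":3,"yaw":-2}])

```text
time: 33.05
eef_pos: [0.4932, 0.2071, 0.0167]
tcp_rot: [-1.499, 0.023, -1.794]
wrist_force: [-1.5, -1.5, 1.0]
width: 0.0183
```

```bash
python3 - <<'E'
from lat import *
pose(); lat(0,.046); 
im,K,M=grab("wrist","w26")
E
```

```text
t 33.05 p [0.4932 0.2071 0.0167] yaw -1.7941 tooly [ 0.0751  0.0066 -0.9972] q [ 0.8114 -0.1527 -0.4567  0.0534 -1.2106  2.0887] F [-1.5 -1.5  1. ] w 0.0183
th 0 post [0.4886 0.2074] tip now [0.4908 0.2069 0.0486] turn deg -0.359289780168986 shift axes now [ 0.0839  2.401  -2.4508] after turn [ 0.0697  2.4013 -2.4509]
```

View pics/w26.png

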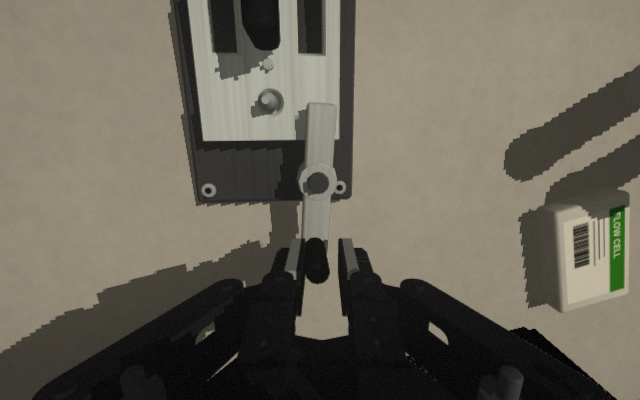

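>>> arm_command(steps=[{"fingers":18,"dx":0,"dy":0,"dz":1.5,"yaw":0},{"fingers":18,"dx":0,"dy":0,"dz":1.5,"yaw":0}])

```text
time: 33.35
eef_pos: [0.4957, 0.2063, 0.0167]
tcp_rot: [-1.5, 0.023, -1.8]
wrist_force: [-5.7, 0.4, 1.6]
width: 0.0179
```

>>> arm_command(steps=[{"fingers":18,"dx":0,"dy":0,"dz":1.5,"yaw":0},{"fingers":18,"dx":0,"dy":0,"dz":1.5,"yaw":0}])

```text
time: 33.6
eef_pos: [0.4959, 0.206, 0.0164]
tcp_rot: [-1.506, 0.022, -1.803]
wrist_force: [-12.0, 1.3, 6.4]
width: 0.0182
```

```bash
python3 - <<'E'
from lat import *
pose(); lat(0,.046); 
im,K,M=grab("wrist","w27")
E
```

```text
t 33.6 p [0.4959 0.206  0.0164] yaw -1.803 tooly [ 0.0684  0.006  -0.9976] q [ 0.8023 -0.14   -0.4436  0.048  -1.2157  2.0909] F [-12.    1.3   6.4] w 0.0182
th 0 post [0.4886 0.2074] tip now [0.4937 0.2058 0.0484] turn deg -0.8702594686629539 shift axes now [-0.3177  2.0296 -5.4571] after turn [-0.3983  2.0317 -5.451 ]
```

View pics/w27.png

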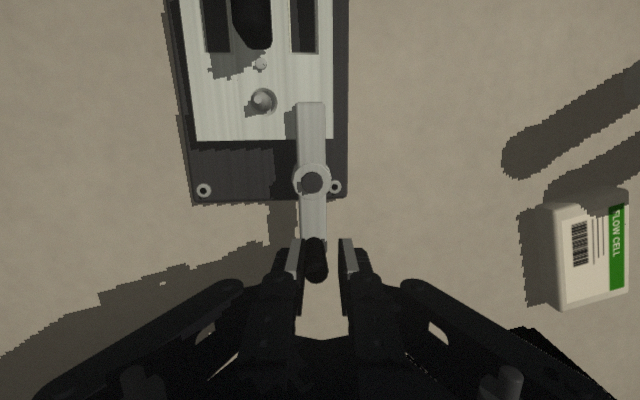

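>>> arm_command(steps=[{"fingers":24,"dx":0,"dy":0,"dz":-2,"yaw":0},{"fingers":32,"dx":0,"dy":0,"dz":-1,"yaw":0},{"fingers":32,"dx":0,"dy":0,"dz":0,"yaw":0}])

```text
time: 34.02
eef_pos: [0.4941, 0.2077, 0.0174]
tcp_rot: [-1.503, 0.024, -1.805]
wrist_force: [0.3, 0.6, 0.2]
width: 0.0321
```

```bash
python3 - <<'E'
from lat import *
pose(); lat(0,.046); 
im,K,M=grab("wrist","w28"); crop(im,240,90,420,300,4,"w28c"); i=cv2.imread("pics/w28c.png"); cv2.imwrite("pics/w28c.png",i[240:])
E
```

```text
t 34.02 p [0.4941 0.2077 0.0174] yaw -1.8047 tooly [ 0.0714  0.0077 -0.9974] q [ 0.8083 -0.1473 -0.449   0.0495 -1.2145  2.0826] F [0.3 0.6 0.2] w 0.0321
th 0 post [0.4886 0.2074] tip now [0.4918 0.2075 0.0493] turn deg -0.9672754138554334 shift axes now [ 0.8334  3.0697 -3.2921] after turn [ 0.7814  3.0702 -3.3045]
```

View pics/w28c.png

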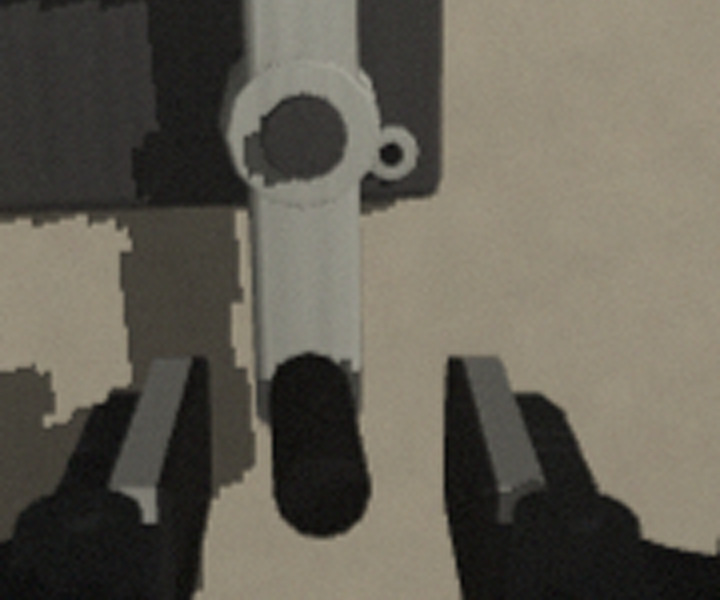

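>>> arm_command(steps=[{"fingers":32,"dx":0,"dy":-8,"dz":0.4,"yaw":0},{"fingers":32,"dx":0,"dy":-15,"dz":0.8,"yaw":0},{"fingers":32,"dx":0,"dy":-18,"dz":1,"yaw":0},{"fingers":32,"dx":0,"dy":-20,"dz":1,"yaw":0},{"fingers":32,"dx":0,"dy":-25,"dz":0,"yaw":0},{"fingers":32,"dx":0,"dy":-25,"dz":0,"yaw":0},{"fingers":32,"dx":0,"dy":-20,"dz":0,"yaw":0},{"fingers":32,"dx":0,"dy":0,"dz":0,"yaw":0}])

```text
time: 35.08
eef_pos: [0.4892, 0.206, 0.1626]
tcp_rot: [-1.497, 0.031, -1.805]
wrist_force: [0.6, 0.1, 0.4]
width: 0.0322
```

```bash
python3 - <<'E'
from h import *
pose()
im,K,M=grab("wrist","w29"); crop(im,200,30,400,230,3,"w29c")
im,K,M=grab("side","s29"); crop(im,180,180,280,250,7,"s29c")
im,K,M=grab("top","t29")
E
```

```text
t 35.08 p [0.4892 0.206  0.1626] yaw -1.8052 tooly [ 0.0791  0.0124 -0.9968] q [ 0.8152 -0.227  -0.2512  0.0493 -1.4833  2.0882] F [0.6 0.1 0.4] w 0.0322
```

View pics/w29.png

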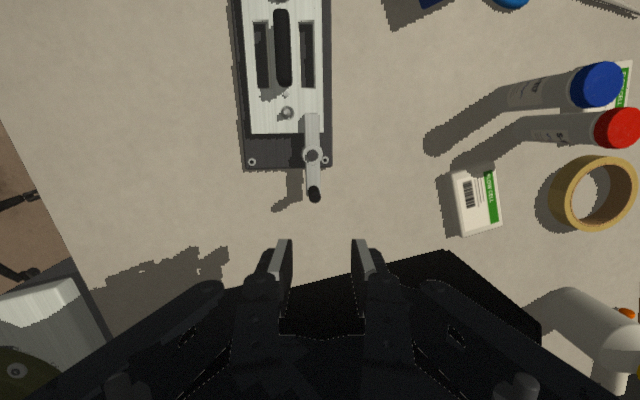

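View pics/s29c.png

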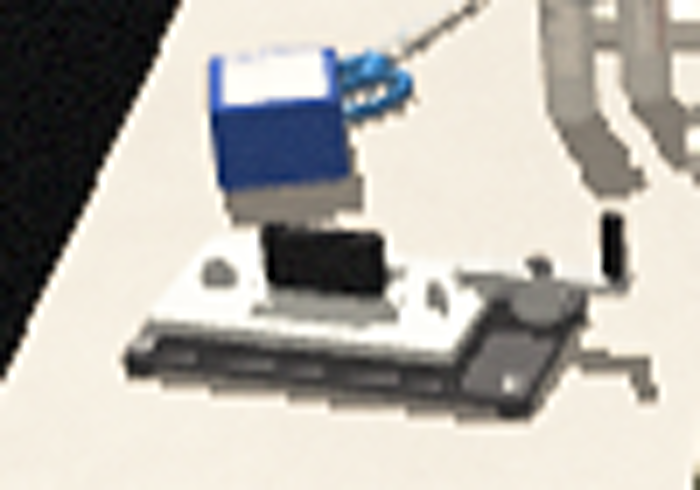

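```bash
python3 - <<'E'
from h import *
im,K,M=load("w29"); crop(im,230,90,350,210,5,"w29d")
E
```

```text
(no output)
```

View pics/w29d.png

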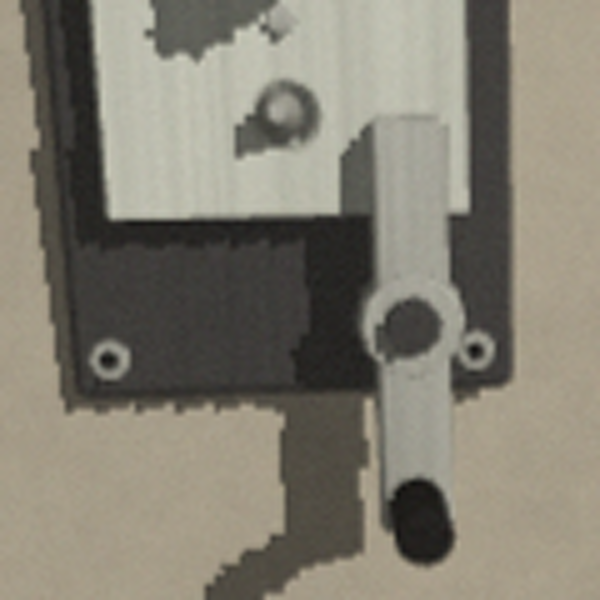

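```bash
python3 - <<'E'
from h import *
im,K,M=load("w29")
up=lambda p:(np.asarray(p,float)+.5)/5-.5+np.array([230,90])
C=lambda p,z:cast(*up(p),K,M,z)[:2]
ang=lambda d:np.degrees(np.arctan2(-d[0],d[1]))
print("jig yaw",np.degrees(-.217))
# right edge of arm (top 36 mm): nose and tail;  nose end middle, pivot cap, post
print("arm right edge",ang(C((450,130),.036)-C((452,440),.036)),"left",ang(C((374,160),.036)-C((385,470),.036)))
piv=C((412,326),.042); post=C((424,520),.07); print("piv",piv,"post",post,"post->pivot",ang(piv-post))
print("plate right edge",ang(C((468,20),.026)-C((470,205),.026)),"left",ang(C((93,20),.026)-C((108,210),.026)))
a,b=C((108,219),.026),C((469,213),.026); print("end edge length mm",np.linalg.norm(a-b)*1000, "yaw",np.degrees(np.arctan2(*(b-a)[::-1])))
t0=cv2.imread("pics/t1.png");t1=cv2.imread("pics/t29.png"); cv2.imwrite("pics/tdiff.png",np.hstack([t0[90:270,150:350],t1[90:270,150:350]]))
E
```

```text
jig yaw -12.433184154338864
arm right edge -13.283575384832604 left -12.325201879672266
piv [0.4971 0.2444] post [0.4898 0.2105] post->pivot -12.202820835324998
plate right edge -12.827844414385995 left -12.47034014118942
end edge length mm 76.1878796980492 yaw -12.717735849677503
```

View pics/tdiff.png

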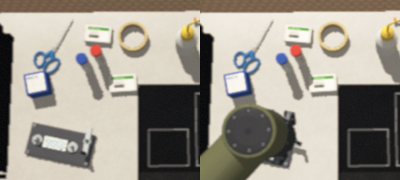

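```bash
python3 - <<'E'
from workcell import status, close_job
print(status.state()["time"],abs(status.state()["dq"]).max()); print(close_job())
E
```

```text
35.225 0.015387329663875415
the job is handed in; nothing more can be done
None
```

The cover is on the jig with both pins through their holes, large in large and small in small. The latch is swung closed over the end of the plate and released, and I handed the job in at 35.2 s.

**Last checks**
- **Seating:** I pressed the bar lightly with shut fingers at about 6–7 N and it met a solid stop. The plate's end measures 76.2 mm when taken at the seated height (nominal 76), and the plate lines up with the jig to about 0.4°. The latch nose then passed over the plate end with no jump in force.
- **Latch:** I pushed it against its stop until the reading reached about 12 N. After release it reads closed to within 1° (the readings lay between -0.9° and +0.2°). The robot is clear of everything, about 16 cm up.
- **Bystanders:** the sample box, the tubes and the cases look unmoved in the top view. I did not re-check the cooler block at the end.

**What disagreed or went wrong**
- **First grasp closed on nothing:** the real fingertips sit about 31 mm above the stated TCP. I re-gripped lower.
- **Tool tilt:** the tool drifted about 4° off vertical during fast moves, and the moves offer no way to correct it. I allowed for it, so the plate went on about 2° out of level in the grip and should have settled flat when I let go.
- **Large end of the plate:** one rough corner measurement just after release read 78.0 mm instead of 76. Most of the edge measurements (75.7–76.7 mm) and the press test did not bear it out. One row, affected by a shadow, read 66.6 mm.

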